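# Shift the shear-box drive to its slowest rate and lock the lever

### The arm

A 6-joint arm with a two-finger parallel gripper is mounted at the origin on a cart in front of the work surface, level with it; the furniture and walls round the work are solid. World frame = base frame: x ahead of the robot, y to its left, z up, the work surface at z = 0. Lengths are in m, angles in rad, forces in N, time in s.
With the tool pointing down it reaches from about 0.375 to 0.825 m from the base axis. Payload 5.5 kg.
Tool frame: the origin (TCP) lies at the very end of the fingers, on their centre line; the grasp point (between the pads) lies 19 mm behind it (robot.grip_depth is the distance from the TCP to the grasp point, in m); z points along the fingers, x is the direction in which the jaws open and shut, and the axes are right-handed (so a half turn about z gives the same grasp; the last joint's range is limited). The gripper opens to 85 mm and grips with 20 to 120 N. Pads are 22 mm wide; open, the fingers measure 114 mm over their backs; the gripper's body (76 mm by 85 mm) begins 54 mm behind the grasp point. The pads swing forward as they close: fully open they stand 13 mm farther back than shut.
Start: joints at [1.287, 0.314, -0.047, 1.21, 0, 1.571], TCP at [0.168, 0.576, 0.231] pointing down, gripper open.
Joint ranges: [-2.67, 2.67], [-0.69, 1.73], [-1.03, 1.25], [-2.08, 2.16], [-1.42, 1.45], [-3.14, 3.14]. Speed limits (rad/s): [2.39, 2.39, 3.01, 3.14, 3.14, 3.14].

### API

Orientations are given as [roll, pitch, yaw] about the fixed x, y, z axes, in that order (R = Rz(yaw) Ry(pitch) Rx(roll)).
In Python, from workcell import readout, eyes, robot gives the robot as it stands. The module is installed in compiled form; this text tells all that it offers.
- The arm moves only by the tool step_arm, never from a script. Its argument "moves" is a list of rows, each a list of 3 entries, a list of its own where there are three numbers: the shift along the tool's x, y, z in units of 50 mm (1.0 is 50 mm), then the turn, a rotation vector about the tool's x, y, z in degrees, then the opening, from 0 (shut) to 1 (fully open). A call has 1 to 5 rows; each row shifts and turns the commanded pose from where the row before left it, along the tool's axes as they then stand; what a row does not reach is not made up. A row lasts 1/10 s, in which the tool goes at most 50 mm and 8.59 degrees, less where a joint would pass 70% of its speed; a pose out of reach is approached as far as the arm can. A call is refused whole if a number of a shift passes 1 or a number of a turn 8.59, either way. A call with a gripper value outside its range is refused whole. The fingers move at their own pace and stop on an object; the grip force is fixed at half the most. Time passes only in rows, so rows that do not move let the fingers close. It gives the time, the measured TCP pose, the force and the opening at its end, in the units of the state.
- readout.state(): the state, without advancing time (a new reading comes with each control period).
- eyes.camera(name): name is "scene" or "top" or "wrist"; returns the picture (384x512x3 uint8, red, green, blue); there is no depth.
- eyes.camera_params(name): a dict with "fx", "fy", "cx", "cy" (pixels), "T" (4x4, takes a point from camera to world coordinates). Camera axes: x right, y up, looking along -z (the intrinsics and any distortion apply to the point x, -y, -z); pixel columns grow to the right and rows downward; lengths in m; the calibration is good to about 2 mm. A picture is of the moment at which its call begins: read the wrist's pose just before it. camera_params takes no time and is no camera call; for the wrist camera it gives the pose at the moment of the call.
- robot.close_job(): hands the job in, once; it reports no verdict.
The state is a dict: "time": time; "joints": joint angles; "dq": joint speeds; "joint_efforts": joint torques, N m; "ee_pos": TCP position; "ee_rot": TCP orientation; "force": force on the tool from outside, world axes, zero at the start; "ft_torque": the same for the moment, N m; "opening": opening from 0.0 (shut) to 1.0 (fully open).
Only numpy, scipy, OpenCV 4.12 (cv2) and the standard library are available. Lean on these libraries where they do the work, as an engineer would, in place of code of your own. Each camera call takes 0.05 s, during which the arm holds its last target. There are 200 camera calls.

### The job

Take the gear lever of the grey shear-box drive out of the rapid setting (the long bay with the white dot, nearest the hand wheel) and feel it bay by bay through the zigzag gate, without forcing it, until it lies fully home in the last bay by the red dot. Then slide the brass keeper all the way across behind the lever so that it cannot jump out during the test, let go, and leave the things standing round the drive where they are.

Things in the scene. Friction and masses are not known exactly. Their poses are not given: they have to be found in the camera images.
- shear_drive: Geared drive of a shear box: fixed grey-blue cast box, 200 (x) by 200 (y) mm, deck 120 high, hand wheel on its front (-x), motor behind. Origin on the worktop straight below the lever's pivot; x runs along the gate from the white-dot to the red-dot end (forward), y to the left, z up. All offsets here are in this frame, in mm.
- lever_knob (a point): Centre of the black ball, 32 mm across, on the gear lever. It stays 205 mm from the pivot, so it moves on a sphere, up to 85 mm forward and back and 40 mm to each side of upright. The lever stays where it is left (1 to 1.5 N of friction at the ball). It starts in the first bay, anywhere across it.
- lever: The gear lever, a straight steel rod 9 mm thick with the ball on top: origin at its two-way pivot, at (0, 0, 20) of the drive; z along the rod. The rod passes through the gate plate at height 133 (113 above the pivot), where it travels 0.55 times as far as the ball.
- gate_well (a point): Middle of the dark well under the gate, at (0, 0, 131). The steel gate plate above it has a zigzag slot 42 wide, 88 long, split into four bays by three teeth 6 thick and 30 long: first and third from the left (+y) wall, second from the right. Each leaves a 12 mm passage at the other wall. Screws in oversize holes hold the plate.
- gate_back (a point): Mean place of the middle of the slot's back (white-dot) wall, (-44, 0, 133). The plate is set up to 7 mm along x and 5 mm along y from this, differently each time and not measured: feel it. Forward from that wall: bay 0-28, tooth (left) 28-34, bay 34-48, tooth (right) 48-54, bay 54-68, tooth (left) 68-74, last bay 74-88, pocket at its left.
- selector_fore (a joint): Tilt of the lever along the gate, rad: 0 upright, positive forward. In the last bay it reads 0.24 to 0.39. The way through the gate is right, forward, left, forward, right, forward, left; each of these moves ends with the rod against a wall or tooth.
- selector_side (a joint): Tilt of the lever across the gate, rad: 0 upright, positive to the left (+y of the drive). 0.09 to 0.19 against the left wall, -0.09 to -0.19 against the right wall.
- keeper_knob (a point): Centre of the keeper's upright black knob (24 mm across, 27 tall), 166.5 above the worktop. The keeper is a flat brass bar on the deck, right of the gate, at x = 41; open, its knob stands at y = -114. Below the knob are 10 mm of neck, then the bar, 14 mm wide there.
- keeper (a joint): Travel of the keeper to the left (+y of the drive), m: 0 open, 0.040 fully across the last bay (end stop). About 2.5 N of friction; it stops early if the rod is in its way. Starts open (0 to 0.003).
- stopwatch: Bystander: black stopwatch with a cord, 97 by 91 by 18 mm, origin on its underside.
- moisture_tin: Bystander: small open aluminium tin, 60 mm across, 26 high, origin under its centre.
- crucible: Bystander: porcelain crucible with lid, 45 mm across, 49 high, origin under its centre.

How it is judged:
On the way, in this order (a step that is already met when the one before it is completed fails the run):
1. the lever has come through to the last bay (value of joint selector_fore above 0.234 rad), for 0.1 s.
2. the lever lies in the pocket of the last bay, behind the third tooth (value of joint selector_fore above 0.234 rad and value of joint selector_side above 0.07 rad), for 0.1 s.
At the end, for the whole second after the job is handed in: The lever stands at rest in the red-dot pocket of the last bay (tilted forward by more than 0.234 rad and to the left by more than 0.07 rad) and the keeper is across behind it, pushed in by more than 36 of its 40 mm (all of step 2 and value of joint keeper above 0.036 m and velocity of joint selector_fore between -0.05 and 0.05 rad/s and velocity of joint selector_side between -0.05 and 0.05 rad/s); the robot touches nothing.
It fails at once if the lever is forced against the gate or the keeper (over 55 N at the rod, some 30 N at the ball) (contact force between lever and shear_drive above 55 N).
It fails at once if a bystander is shoved by more than 25 mm (distance of any of stopwatch, moisture_tin, crucible from where it was at the start of the episode above 0.025 m).
It also fails if it takes over 66 s, if anything falls off the work surface, if the arm or the gripper's body presses on something with over 40 N, if the wrist force passes 120 N, or if a joint passes its speed limit or range.

## Working session

There is one attempt and no reset: what is moved stays moved. The work goes in short steps, Python scripts to look and compute and a tool call to move; the robot and the scene stay as the last step left them, time stands still between calls to the robot, and variables do not carry over. Pictures are saved under pics/ and viewed, about 8 in all and at most 12, crops included, and the job is handed in when it is done.

Besides the shell and the picture viewer there is one more tool, called after "Request:" as a command line: name --argument value ..., lists and objects as JSON in quotes. step_arm: Moves the arm, as the interface text tells. Its arguments: {"type":"object","properties":{"moves":{"type":"array"}},"required":["moves"]}

```bash
mkdir -p pics
python3 - <<'E'
from workcell import readout, eyes, robot
import cv2
print(readout.state())
for n in("scene","top"):
    im=eyes.camera(n); cv2.imwrite(f"pics/{n}0.png",im[:,:,::-1])
    p=eyes.camera_params(n); print(n,p)
E
```

```text
{'time': 0.0, 'joints': array([ 1.28699273e+00,  3.14230305e-01, -4.80504859e-02,  1.21019764e+00,
        3.99855624e-05,  1.57077975e+00]), 'dq': array([-0.00056578,  0.00013362,  0.00096537, -0.00057526, -0.00042622,
        0.00108802]), 'joint_efforts': array([-6.08316295e-04, -5.39586854e+01,  3.39751196e+01,  1.92428642e-02,
       -1.14545937e-04, -2.25805316e-06]), 'ee_pos': array([0.16783512, 0.57546164, 0.23044453]), 'ee_rot': array([-3.14155264e+00,  1.68210146e-03,  1.28700931e+00]), 'force': array([-0.01441299, -0.02535114, -0.26927109]), 'ft_torque': array([-0.00074435,  0.01212272, -0.04040898]), 'opening': 0.9988665700295006}
scene {'fx': 462.68639085217467, 'fy': 462.68639085217467, 'cx': 257.9002799195978, 'cy': 191.50274107794814, 'T': array([[ 0.98597671,  0.09042403, -0.14026199,  0.34696407],
       [-0.16682218,  0.55673396, -0.81376757, -1.01010234],
       [ 0.00450447,  0.82575468,  0.56401145,  0.84226983],
       [ 0.        ,  0.        ,  0.        ,  1.        ]])}
top {'fx': 455.1536601800702, 'fy': 455.1536601800702, 'cx': 252.77701740809195, 'cy': 186.45433553608, 'T': array([[ 2.02340613e-02,  9.86864651e-01, -1.60277084e-01,
         3.42875712e-01],
       [-9.99794708e-01,  1.98023700e-02, -4.29037283e-03,
        -4.38315948e-02],
       [-1.06015117e-03,  1.60330992e-01,  9.87062738e-01,
         1.18435260e+00],
       [ 0.00000000e+00,  0.00000000e+00,  0.00000000e+00,
         1.00000000e+00]])}
```

Run:
```python
import cv2,numpy as np
a=cv2.imread("pics/scene0.png");b=cv2.imread("pics/top0.png")
cv2.imwrite("pics/s0.png",cv2.resize(a,(800,600),interpolation=2)); cv2.imwrite("pics/t0.png",cv2.resize(b,(800,600),interpolation=2))
```

```text
(no output)
```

View pics/s0.png

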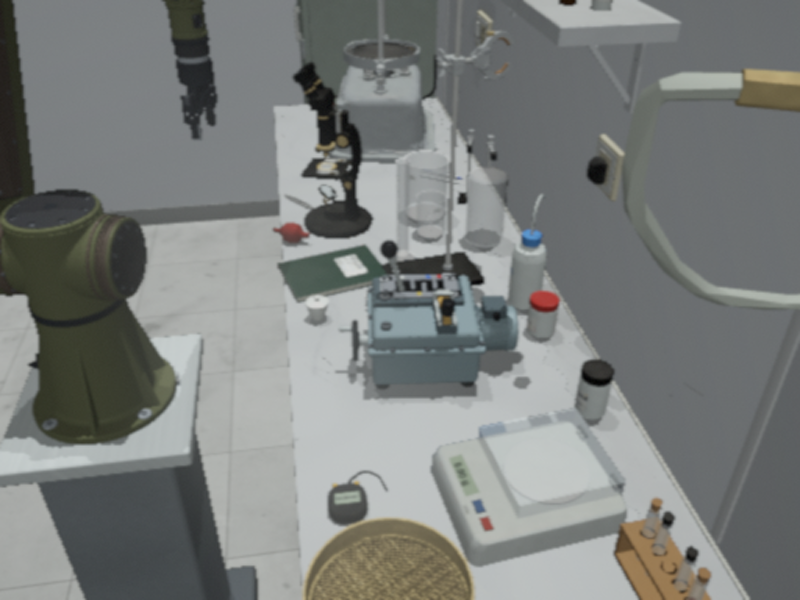

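View pics/t0.png

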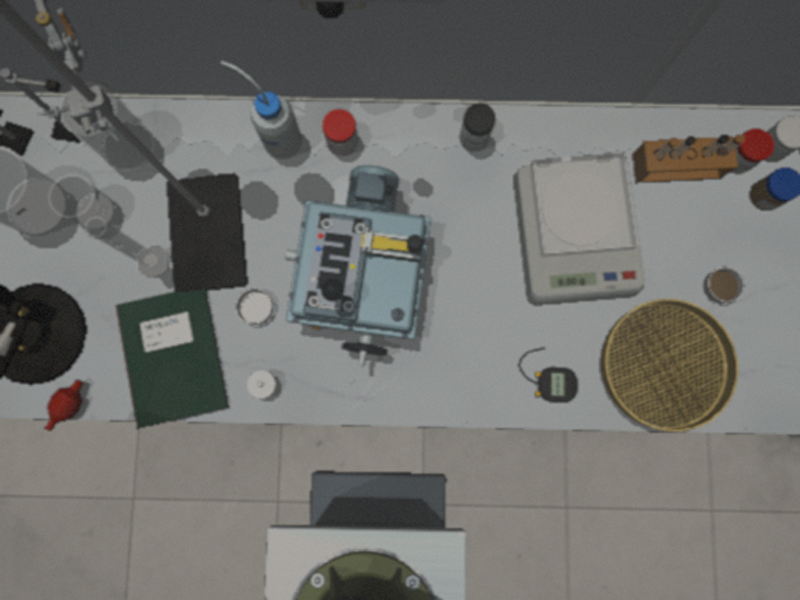

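The scene view shows the drive in mid-bench with its lever at (390,250) in the 800x600 image. In the top view the knob is at (331,286), the keeper knob at (415,243) and the slot around (335,255). The crucible (262,385) and tin (256,307) are to the drive's left, and the stopwatch (557,384) is well to its right.

Run:
```python
import cv2,numpy as np
b=cv2.imread("pics/top0.png")
# crop cols 175-285, rows 120-220 x7
c=b[120:200,180:285]; cv2.imwrite("pics/t1.png",cv2.resize(c,None,fx=7.5,fy=7.5,interpolation=cv2.INTER_CUBIC))
```

```text
(no output)
```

View pics/t1.png

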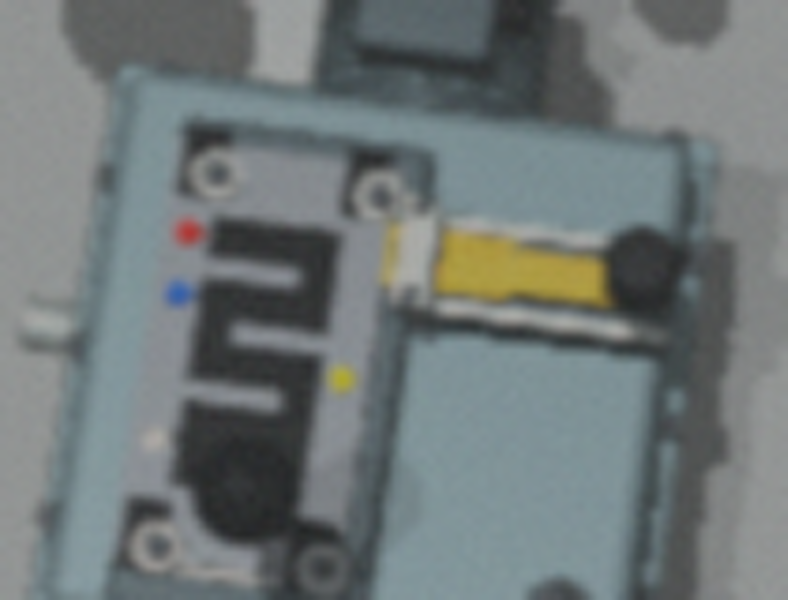

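The crop clearly shows the slot: its forward wall runs from (212,220) to (343,235). The three teeth are near y=397, 340 and 270. The ball is at (243,490), the keeper knob at (645,265), and the keeper rail runs from (410,308) to (665,340).

```bash
cat > h.py <<'E'
from workcell import readout, eyes, robot
import numpy as np, cv2
def ray(name,u,v,z):
    p=eyes.camera_params(name); T=p["T"]
    d=T[:3,:3]@np.array([(u-p["cx"])/p["fx"],-(v-p["cy"])/p["fy"],-1]); o=T[:3,3]
    return o+d*(z-o[2])/d[2]
def proj(name,P):
    p=eyes.camera_params(name); T=p["T"]; c=T[:3,:3].T@(np.asarray(P)-T[:3,3])
    return np.array([p["cx"]+p["fx"]*c[0]/-c[2],p["cy"]-p["fy"]*c[1]/-c[2]])
crop=lambda x,y:((x+.5)/7.5-.5+180,(y+.5)/7.5-.5+120)
E
python3 - <<'E'
from h import *
r=lambda x,y,z:ray("top",*crop(x,y),z)
pts=dict(kknob=(645,265,.175),FL=(212,220,.134),FR=(343,235,.134),Rlow=(305,460,.134),Llow=(172,480,.134),rail1=(410,308,.127),rail2=(665,340,.127),dl=(130,75,.12),dr=(700,145,.12),ball=(243,490,.22),t1a=(185,397,.134),t1b=(285,405,.134),t2=(230,335,.134),t3=(300,275,.134))
P={k:r(*v) for k,v in pts.items()}
for k,v in P.items(): print(k,np.round(v*1000,1))
ang=lambda a,b:np.degrees(np.arctan2(*(P[b]-P[a])[[1,0]]))
print("yaw", ang('rail2','rail1')-90, ang('dr','dl')-90, ang('FR','FL')-90, ang('Rlow','FR'),ang('Llow','FL'))
# side direction pitch ; origin from keeper knob
for yaw in (-8,-7.3,-6.5):
    c,s=np.cos(np.radians(yaw)),np.sin(np.radians(yaw)); R=np.array([[c,-s],[s,c]])
    for ky in(-112.5,):
        o=P['kknob'][:2]*1000-R@[41,ky]
        print(yaw,"origin",np.round(o,1),{k:np.round(R.T@(v[:2]*1000-o),1) for k,v in P.items()})
E
```

```text
kknob [580. -67. 175.]
FL [601.4  69.1 134. ]
FR [597.4  27.5 134. ]
Rlow [525.1  37.2 134. ]
Llow [517.9  78.5 134. ]
rail1 [575.8   6.1 127. ]
rail2 [567.1 -74.8 127. ]
dl [652.4  98.7 120. ]
dr [632.8 -85.3 120. ]
ball [501.1  48.1 220. ]
t1a [544.4  75.5 134. ]
t1b [542.4  44.  134. ]
t2 [564.5  62.1 134. ]
t3 [584.2  40.7 134. ]
yaw -6.159515655556575 -6.076833265895743 -5.5484728997144686 -7.647203282419774 -6.4732239389882915
-8 origin [555.   50.1] {'kknob': array([  41. , -112.5]), 'FL': array([43.3, 25.2]), 'FR': array([ 45.1, -16.4]), 'Rlow': array([-27.9, -16.9]), 'Llow': array([-40.7,  23. ]), 'rail1': array([ 26.7, -40.7]), 'rail2': array([  29.3, -122. ]), 'dl': array([89.6, 61.7]), 'dr': array([  95.8, -123.3]), 'ball': array([-53.1,  -9.5]), 't1a': array([-14.1,  23.6]), 't1b': array([-11.6,  -7.7]), 't2': array([ 7.7, 13.2]), 't3': array([30.2, -5.3])}
-7.3 origin [553.6  49.8] {'kknob': array([  41. , -112.5]), 'FL': array([45. , 25.2]), 'FR': array([ 46.3, -16.5]), 'Rlow': array([-26.7, -16.1]), 'Llow': array([-39.1,  24. ]), 'rail1': array([ 27.6, -40.5]), 'rail2': array([  29.2, -121.9]), 'dl': array([91.7, 61.1]), 'dr': array([  95.7, -124. ]), 'ball': array([-51.9,  -8.4]), 't1a': array([-12.4,  24.3]), 't1b': array([-10.4,  -7.1]), 't2': array([ 9.2, 13.6]), 't3': array([31.5, -5.1])}
-6.5 origin [552.   49.4] {'kknob': array([  41. , -112.5]), 'FL': array([46.9, 25.1]), 'FR': array([ 47.6, -16.6]), 'Rlow': array([-25.3, -15.1]), 'Llow': array([-37.1,  25.1]), 'rail1': array([ 28.6, -40.3]), 'rail2': array([  29.1, -121.7]), 'dl': array([94.1, 60.4]), 'dr': array([  95.5, -124.7]), 'ball': array([-50.4,  -7.1]), 't1a': array([-10.5,  25. ]), 't1b': array([-8.9, -6.4]), 't2': array([11., 14.]), 't3': array([33., -5.])}
```

```bash
cat >> h.py <<'E'
from scipy.spatial.transform import Rotation as Ro
YAW=np.radians(-6.3); O=np.array([.5516,.0493,0.]); RD=Ro.from_euler('z',YAW).as_matrix()
def d2w(p): return O+RD@np.asarray(p)
def w2d(p): return RD.T@(np.asarray(p)-O)
def toolR(jaw='y',side=0.):
    # tool down; jaw along drive y (tool x=+y_d,tool y=+x_d) or drive x (tool x=+x_d, tool y=-y_d); leaned with lever sideways
    B=np.array([[0,1,0],[1,0,0],[0,0,-1.]]).T if jaw=='y' else np.diag([1,-1,-1.])
    return RD@Ro.from_euler('x',-side).as_matrix()@B
def cur():
    s=readout.state(); return s,np.array(s['ee_pos']),Ro.from_euler('xyz',s['ee_rot']).as_matrix()
def togo(p,R,start=None):
    """shift (tool axes of start, units 50mm) and rotvec deg"""
    s,p0,R0=cur() if start is None else (None,)+start
    return np.round(R0.T@(p-p0)/.05,3), np.round(np.degrees(Ro.from_matrix(R0.T@R).as_rotvec()),2)
def ballz(x,y): return .020+np.sqrt(.205**2-x*x-y*y)
def tcp_for_ball(b,R): return d2w(b)+R@np.array([0,0,.019])
E
python3 - <<'E'
from h import *
b=np.array([-.050,-.007,ballz(.05,.007)]); print(b,proj('scene',d2w(b))*1.5625,proj('scene',d2w([.041,-.1125,.18]))*1.5625, "crucible",ray('top',262/1.5625,385/1.5625,.045),"mic",ray('top',26,211,.2))
s,p,R=cur()
Rt=toolR()
way=[[.13,.42,.34],[.35,.25,.34],tcp_for_ball(b,Rt)+[0,0,.09],tcp_for_ball(b,Rt)]
for w in way:
    w=np.array(w); print(w, togo(w,Rt,(p,R))); p=w
E
```

```text
[-0.05       -0.007       0.21868568] [386.98573085 247.678109  ] [445.75778995 299.68721791] crucible [0.37285189 0.1693571  0.045     ] mic [0.43879622 0.45207615 0.2       ]
[0.13 0.42 0.34] (array([-3.201,  0.144, -2.184]), array([-0.01,  0.08, -9.96]))
[0.35 0.25 0.34] (array([-2.032e+00,  5.176e+00,  3.000e-03]), array([-0.01,  0.08, -9.96]))
[0.50113381 0.04782899 0.28968568] (array([-3.034,  4.034,  1.011]), array([-0.01,  0.08, -9.96]))
[0.50113381 0.04782899 0.19968568] (array([0.003, 0.   , 1.8  ]), array([-0.01,  0.08, -9.96]))
```

Request:
step_arm --moves '[[[-0.64,0.03,-0.44],[0,0,0],1],[[-0.64,0.03,-0.44],[0,0,0],1],[[-0.64,0.03,-0.44],[0,0,0],1],[[-0.64,0.03,-0.44],[0,0,0],1],[[-0.64,0.03,-0.44],[0,0,0],1]]'

```text
time: 0.6
ee_pos: [0.13, 0.4188, 0.3417]
ee_rot: [-3.142, 0.001, 1.287]
force: [-0.1, 0.3, 0.4]
opening: 0.998
```

Request:
step_arm --moves '[[[-0.4,0.8,0],[0,0,0],1],[[-0.4,0.8,0],[0,0,0],1],[[-0.4,0.8,0],[0,0,0],1],[[-0.4,0.8,0],[0,0,0],1],[[-0.4,0.8,0],[0,0,0],1]]'

```text
time: 1.1
ee_pos: [0.2952, 0.2668, 0.3412]
ee_rot: [3.141, -0.0, 1.288]
force: [0.0, 1.2, 0.6]
opening: 0.999
```

Request:
step_arm --moves '[[[0,0.8,0],[0,0,0],1],[[0,0.4,0],[0,0,0],1],[[0,0,0],[0,0,-5],1],[[0,0,0],[0,0,-5],1],[[0,0,0],[0,0,0],1]]'

```text
time: 1.6
ee_pos: [0.352, 0.2511, 0.3409]
ee_rot: [-3.141, 0.001, 1.461]
force: [-0.4, 0.7, -0.4]
opening: 0.995
```

Run:
```python
from h import *
b=np.array([-.050,-.007,ballz(.05,.007)]); Rt=toolR()
print(togo(tcp_for_ball(b,Rt)+[0,0,.06],Rt))
```

```text
(array([-3.714,  3.411,  1.624]), array([-0.04,  0.03,  0.01]))
```

Request:
step_arm --moves '[[[-0.62,0.57,0],[0,0,0],1],[[-0.62,0.57,0],[0,0,0],1],[[-0.62,0.57,0.2],[0,0,0],1],[[-0.62,0.57,0.4],[0,0,0],1],[[-0.62,0.57,0.4],[0,0,0],1]]'

```text
time: 2.1
ee_pos: [0.4776, 0.0807, 0.291]
ee_rot: [3.14, -0.0, 1.46]
force: [0.2, 1.5, -0.8]
opening: 1.0
```

Request:
step_arm --moves '[[[-0.61,0.56,0.3],[0,0,0],1],[[0,0,0.32],[0,0,0],1],[[0,0,0],[0,0,0],1]]'

```text
time: 2.4
ee_pos: [0.5, 0.0475, 0.2578]
ee_rot: [-3.137, 0.001, 1.458]
force: [-0.2, 0.4, 0.2]
opening: 1.0
```

Run:
```python
from h import *
b=np.array([-.050,-.007,ballz(.05,.007)]); Rt=toolR()
print(togo(tcp_for_ball(b,Rt),Rt))
a=eyes.camera("wrist"); t=eyes.camera("top"); s=eyes.camera("scene")
print(proj('wrist',d2w(b)))
big=lambda im,f:cv2.resize(im,None,fx=f,fy=f,interpolation=cv2.INTER_CUBIC)
w=big(a[:,:,::-1],.78)[:300]  # 400x300
sc=big(s[130:205,195:295,::-1],4)
cv2.imwrite("pics/c1.png",np.hstack([w[:,:399],sc[:w.shape[0]]]))
```

```text
(array([0.01 , 0.028, 1.162]), array([-0.27,  0.05, -0.17]))
[251.40009806 214.12295289]
```

View pics/c1.png

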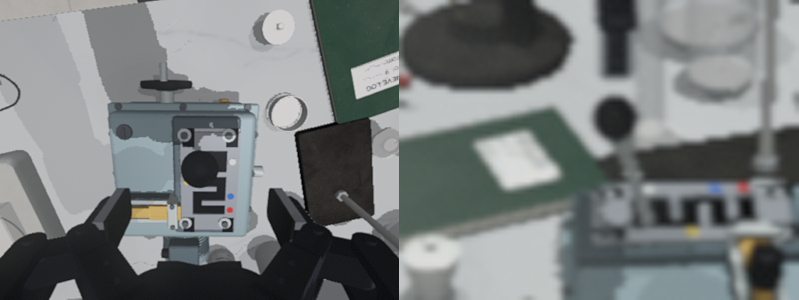

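The wrist view shows the ball at about (202,169) in the 400-wide image, centred between the fingers to within about 5 mm. Descending and closing.

Request:
step_arm --moves '[[[0.05,0.03,0.4],[0,0,0],1],[[0,0,0.4],[0,0,0],1],[[0,0,0.36],[0,0,0],1],[[0,0,0],[0,0,0],0.6],[[0,0,0],[0,0,0],0.45]]'

```text
time: 3.05
ee_pos: [0.5032, 0.0516, 0.2035]
ee_rot: [3.141, -0.0, 1.463]
force: [0.4, -0.4, -0.9]
opening: 0.689
```

Request:
step_arm --moves '[[[0,0,0],[0,0,0],0.4],[[0,0,0],[0,0,0],0.3],[[0,0,0],[0,0,0],0.3],[[0,0,0],[0,0,0],0.3]]'

```text
time: 3.45
ee_pos: [0.5039, 0.0508, 0.2041]
ee_rot: [3.139, -0.0, 1.461]
force: [-1.1, -0.6, 6.4]
opening: 0.337
```

Request:
step_arm --moves '[[[0,0,0],[0,0,0],0.5],[[0,0,0.09],[0,0,0],0.5],[[0,0,0],[0,0,0],0.5]]'

```text
time: 3.75
ee_pos: [0.5027, 0.0508, 0.1973]
ee_rot: [-3.141, 0.0, 1.461]
force: [0.2, 0.4, -0.1]
opening: 0.502
```

Request:
step_arm --moves '[[[0,0,0],[0,0,0],0.4],[[0,0,0],[0,0,0],0.3],[[0,0,0],[0,0,0],0.3],[[0,0,0],[0,0,0],0.3]]'

```text
time: 4.15
ee_pos: [0.503, 0.0507, 0.1979]
ee_rot: [3.142, 0.0, 1.461]
force: [-0.8, -0.7, 1.9]
opening: 0.347
```

Run:
```python
from h import *
s,p,R=cur(); print(s['force'],s['opening'],w2d(p+R@[0,0,-.019])*1000)
a=eyes.camera("wrist")
s2=eyes.camera("scene")
cv2.imwrite("pics/c2.png",np.hstack([cv2.resize(a[100:320,130:390,::-1],None,fx=1.6,fy=1.6),cv2.resize(s2[120:208,198:286,::-1],(352,352),interpolation=2)]))
```

```text
[-0.78119094 -0.74445912  1.93676431] 0.34714979288793346 [-48.46217151  -3.92297684 216.91781524]
```

View pics/c2.png

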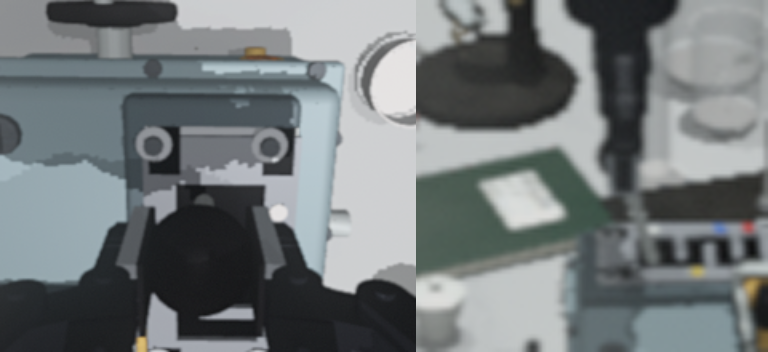

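The ball sits between both pads in the wrist view (opening 0.347), with a residual force of about 2 N. Now I'll write a planner for ball moves.

```bash
cat >> h.py <<'E'
def plan(*ways):
    """ways: (x,y,n) ball targets in drive mm; prints n equal rows each, starting from present grasp point"""
    s,p,R=cur(); g=w2d(p+R@[0,0,-.019]); print("t",round(s['time'],2),"ball now",np.round(g*1000,1),"rod@plate",np.round(g[:2]*550,1),"F drive",np.round(RD.T@s['force'],1),"lean",np.round(Ro.from_matrix(R.T@toolR()).as_rotvec(),3))
    for x,y,n in ways:
        x0,y0=g[:2]
        for i in range(1,n+1):
            bx,by=x0+(x/1e3-x0)*i/n,y0+(y/1e3-y0)*i/n
            b=np.array([bx,by,ballz(bx,by)]); R1=toolR('y',np.arcsin(by/.205)); p1=tcp_for_ball(b,R1)
            sh,tu=togo(p1,R1,(p,R)); print(np.round(b*1000,1),sh.tolist(),tu.tolist()); p,R=p1,R1
        g=b
E
python3 - <<'E'
from h import *
plan((-48.5,-18,4))
E
```

```text
t 4.25 ball now [-48.4  -3.9 216.9] rod@plate [-26.6  -2.1] F drive [-0.3 -1.1  2.6] lean [0.    0.    0.001]
[-48.5  -7.4 219.1] [-0.057, -0.0, -0.043] [0.0, 2.08, 0.04]
[-48.5 -10.9 218.9] [-0.064, -0.0, 0.001] [-0.0, 0.99, 0.0]
[-48.5 -14.5 218.7] [-0.064, -0.0, 0.001] [-0.0, 0.99, -0.0]
[-48.5 -18.  218.4] [-0.064, -0.0, 0.001] [0.0, 0.99, -0.0]
```

Request:
step_arm --moves '[[[-0.06,0,-0.01],[0,1,0],0.3],[[-0.06,0,0],[0,1,0],0.3],[[-0.06,0,0],[0,1,0],0.3],[[-0.06,0,0],[0,1,0],0.3],[[0,0,0],[0,0,0],0.3]]'

```text
time: 4.75
ee_pos: [0.5014, 0.0382, 0.1973]
ee_rot: [-3.141, -0.071, 1.46]
force: [3.0, 0.9, -9.0]
opening: 0.341
```

Run:
```python
from h import *
plan((-48.5,-24,4))
```

```text
t 4.75 ball now [-48.7 -17.9 216.3] rod@plate [-26.8  -9.9] F drive [ 2.9  1.2 -9. ] lean [-0.001 -0.071 -0.001]
[-48.6 -19.4 218.2] [-0.018, 0.001, -0.041] [-0.05, 1.39, -0.04]
[-48.6 -21.  218.1] [-0.028, 0.001, -0.0] [-0.0, 0.43, -0.0]
[-48.5 -22.5 217.9] [-0.028, 0.001, -0.0] [0.0, 0.43, 0.0]
[-48.5 -24.  217.7] [-0.028, 0.001, -0.0] [0.0, 0.43, 0.0]
```

Request:
step_arm --moves '[[[-0.02,0,0.015],[0,0.5,0],0.3],[[-0.02,0,0.01],[0,0.4,0],0.3],[[0,0,0],[0,0,0],0.3]]'

```text
time: 5.05
ee_pos: [0.5016, 0.0367, 0.1971]
ee_rot: [3.141, -0.085, 1.461]
force: [-0.8, -0.3, 0.1]
opening: 0.342
```

Run:
```python
from h import *
plan((-48.5,-24,4))
```

```text
t 5.05 ball now [-48.3 -19.6 216. ] rod@plate [-26.6 -10.8] F drive [-0.8 -0.4  0.1] lean [ 0.001 -0.085  0.   ]
[-48.4 -20.7 218.1] [-0.012, -0.001, -0.044] [0.03, 0.9, 0.03]
[-48.4 -21.8 218. ] [-0.02, -0.001, 0.0] [-0.0, 0.31, 0.0]
[-48.5 -22.9 217.9] [-0.02, -0.001, 0.0] [0.0, 0.31, 0.0]
[-48.5 -24.  217.7] [-0.02, -0.001, 0.0] [-0.0, 0.31, -0.0]
```

Request:
step_arm --moves '[[[-0.02,0,0.002],[0,0.3,0],0.3],[[-0.02,0,0.002],[0,0.3,0],0.3],[[0,0,0],[0,0,0],0.3]]'

```text
time: 5.35
ee_pos: [0.5016, 0.0358, 0.1969]
ee_rot: [3.141, -0.098, 1.462]
force: [-1.9, 3.7, 6.0]
opening: 0.346
```

Request:
step_arm --moves '[[[-0.02,0,0.002],[0,0.3,0],0.3],[[0,0,0],[0,0,0],0.3]]'

```text
time: 5.55
ee_pos: [0.5016, 0.0354, 0.1969]
ee_rot: [3.141, -0.105, 1.462]
force: [-0.4, 6.7, 6.3]
opening: 0.342
```

```bash
sed -i 's/b=np.array(\[bx,by,ballz(bx,by)\])/b=np.array([bx,by,ballz(bx,by)+ZO])/; s/^def plan/ZO=-.0022\ndef plan/' h.py
python3 - <<'E'
from h import *
plan((-20,-20,4))
E
```

```text
t 5.55 ball now [-48.2 -21.3 215.8] rod@plate [-26.5 -11.7] F drive [-1.1  6.6  6.3] lean [ 0.001 -0.105  0.001]
[-41.2 -21.  217.5] [0.009, 0.141, -0.034] [0.04, -0.12, 0.08]
[-34.1 -20.6 218.9] [0.009, 0.141, -0.026] [-0.0, -0.09, -0.0]
[-27.1 -20.3 220. ] [0.008, 0.141, -0.021] [0.0, -0.09, 0.0]
[-20.  -20.  220.8] [0.007, 0.141, -0.016] [-0.0, -0.09, 0.0]
```

Run:
```python
from h import *
plan((-46,-18.8,1),(-36,-18.8,3),(-28,-18.8,4))
```

```text
t 5.55 ball now [-48.2 -21.3 215.8] rod@plate [-26.5 -11.7] F drive [-1.1  6.6  6.3] lean [ 0.001 -0.105  0.001]
[-46.  -18.8 216.7] [0.046, 0.045, -0.013] [0.04, -0.73, 0.08]
[-42.7 -18.8 217.4] [0.001, 0.067, -0.015] [0.0, 0.0, 0.0]
[-39.3 -18.8 218.1] [0.001, 0.067, -0.014] [0.0, 0.0, 0.0]
[-36.  -18.8 218.7] [0.001, 0.067, -0.012] [0.0, 0.0, 0.0]
[-34.  -18.8 219.1] [0.001, 0.04, -0.007] [0.0, 0.0, 0.0]
[-32.  -18.8 219.4] [0.001, 0.04, -0.007] [0.0, 0.0, 0.0]
[-30.  -18.8 219.7] [0.001, 0.04, -0.006] [0.0, 0.0, 0.0]
[-28.  -18.8 220. ] [0.001, 0.04, -0.006] [0.0, 0.0, 0.0]
```

Request:
step_arm --moves '[[[0.06,0.04,-0.01],[0,-0.7,0],0.3],[[0,0.067,-0.015],[0,0,0],0.3],[[0,0.067,-0.014],[0,0,0],0.3],[[0,0.067,-0.012],[0,0,0],0.3],[[0,0,0],[0,0,0],0.3]]'

```text
time: 6.05
ee_pos: [0.5137, 0.0349, 0.1997]
ee_rot: [3.141, -0.088, 1.461]
force: [-3.9, -2.0, 8.3]
opening: 0.344
```

Run:
```python
from h import *
plan((-26,-18.8,5))
```

```text
t 6.05 ball now [-36.1 -20.2 218.6] rod@plate [-19.9 -11.1] F drive [-3.7 -2.4  8.3] lean [ 0.001 -0.088  0.   ]
[-34.1 -19.9 219. ] [0.01, 0.04, -0.006] [0.03, 0.55, 0.02]
[-32.1 -19.6 219.3] [0.006, 0.041, -0.007] [-0.0, -0.08, 0.0]
[-30.1 -19.3 219.7] [0.006, 0.041, -0.006] [-0.0, -0.08, -0.0]
[-28.  -19.1 220. ] [0.006, 0.041, -0.006] [0.0, -0.08, 0.0]
[-26.  -18.8 220.3] [0.005, 0.041, -0.005] [0.0, -0.08, 0.0]
```

Request:
step_arm --moves '[[[0.02,0.03,-0.025],[0,0,0],0.3],[[0,0.04,-0.01],[0,0,0],0.3],[[0,0.04,-0.007],[0,0,0],0.3],[[0,0,0],[0,0,0],0.3]]'

```text
time: 6.45
ee_pos: [0.519, 0.0352, 0.2009]
ee_rot: [-3.141, -0.088, 1.461]
force: [-3.0, -3.0, 1.7]
opening: 0.341
```

Request:
step_arm --moves '[[[0,0.04,-0.007],[0,0,0],0.3],[[0,0.04,-0.007],[0,0,0],0.3],[[0,0.04,-0.006],[0,0,0],0.3],[[0,0,0],[0,0,0],0.3]]'

```text
time: 6.85
ee_pos: [0.5253, 0.0353, 0.2021]
ee_rot: [3.142, -0.09, 1.461]
force: [-3.8, -1.9, 1.6]
opening: 0.343
```

Run:
```python
from h import *
plan((-6,-18.8,5),(5,-18.8,5))
```

```text
t 6.85 ball now [-24.6 -18.5 221. ] rod@plate [-13.5 -10.2] F drive [-3.6 -2.3  1.6] lean [ 0.   -0.09  0.  ]
[-20.9 -18.6 220.9] [-0.001, 0.074, 0.003] [0.0, 0.03, 0.02]
[-17.2 -18.6 221.2] [-0.0, 0.074, -0.007] [0.0, 0.02, 0.0]
[-13.4 -18.7 221.5] [-0.001, 0.074, -0.006] [-0.0, 0.02, -0.0]
[ -9.7 -18.7 221.7] [-0.001, 0.074, -0.004] [0.0, 0.02, -0.0]
[ -6.  -18.8 221.8] [-0.001, 0.074, -0.003] [0.0, 0.02, 0.0]
[ -3.8 -18.8 221.9] [0.0, 0.044, -0.001] [0.0, 0.0, 0.0]
[ -1.6 -18.8 221.9] [0.0, 0.044, -0.001] [0.0, 0.0, 0.0]
[  0.6 -18.8 221.9] [0.0, 0.044, -0.0] [0.0, 0.0, 0.0]
[  2.8 -18.8 221.9] [-0.0, 0.044, 0.0] [0.0, 0.0, 0.0]
[  5.  -18.8 221.9] [-0.0, 0.044, 0.001] [0.0, 0.0, 0.0]
```

Request:
step_arm --moves '[[[0,0.07,-0.005],[0,0,0],0.3],[[0,0.07,-0.005],[0,0,0],0.3],[[0,0.07,-0.005],[0,0,0],0.3],[[0,0.06,-0.004],[0,0,0],0.3],[[0,0,0],[0,0,0],0.3]]'

```text
time: 7.35
ee_pos: [0.5391, 0.0337, 0.2032]
ee_rot: [3.141, -0.09, 1.462]
force: [-3.7, -0.5, 4.1]
opening: 0.343
```

Request:
step_arm --moves '[[[0,0.04,-0.002],[0,0,0],0.3],[[0,0.04,-0.002],[0,0,0],0.3],[[0,0.04,-0.001],[0,0,0],0.3],[[0,0,0],[0,0,0],0.3]]'

```text
time: 7.75
ee_pos: [0.5447, 0.0327, 0.2032]
ee_rot: [3.141, -0.089, 1.462]
force: [-2.9, -1.0, 4.0]
opening: 0.341
```

Run:
```python
from h import *
plan((5,-18.8,5))
```

```text
t 7.75 ball now [ -5.  -18.9 222.2] rod@plate [ -2.8 -10.4] F drive [-2.7 -1.3  4. ] lean [ 0.    -0.089  0.001]
[ -3.  -18.9 221.9] [0.001, 0.04, 0.005] [0.02, 0.19, 0.04]
[ -1.  -18.9 221.9] [0.001, 0.04, -0.0] [-0.0, -0.01, 0.0]
[  1.  -18.9 221.9] [0.001, 0.04, -0.0] [0.0, -0.01, -0.0]
[  3.  -18.8 221.9] [0.0, 0.04, 0.0] [0.0, -0.01, -0.0]
[  5.  -18.8 221.9] [0.0, 0.04, 0.001] [0.0, -0.01, 0.0]
```

Approaching the second tooth in 1 mm steps.

Request:
step_arm --moves '[[[0,0.03,-0.004],[0,0,0],0.3],[[0,0.03,-0.004],[0,0,0],0.3],[[0,0,0],[0,0,0],0.3]]'

```text
time: 8.05
ee_pos: [0.5473, 0.0324, 0.2034]
ee_rot: [-3.141, -0.089, 1.461]
force: [-2.3, -0.5, 1.7]
opening: 0.338
```

Request:
step_arm --moves '[[[0,0.02,0],[0,0,0],0.3],[[0,0.02,0],[0,0,0],0.3],[[0,0,0],[0,0,0],0.3]]'

```text
time: 8.35
ee_pos: [0.5493, 0.0322, 0.2035]
ee_rot: [-3.141, -0.089, 1.461]
force: [-3.2, 0.2, 0.8]
opening: 0.343
```

Request:
step_arm --moves '[[[0,0.02,0],[0,0,0],0.3],[[0,0,0],[0,0,0],0.3]]'

```text
time: 8.55
ee_pos: [0.5503, 0.0319, 0.2034]
ee_rot: [-3.141, -0.089, 1.461]
force: [-2.9, 0.4, -0.5]
opening: 0.342
```

Run:
```python
from h import *
plan((5,-18.8,3))
```

```text
t 8.55 ball now [  0.6 -19.2 222.3] rod@plate [  0.3 -10.5] F drive [-2.9  0.1 -0.5] lean [-0.    -0.089  0.   ]
[  2.1 -19.  221.9] [0.003, 0.03, 0.009] [-0.02, 0.25, 0.02]
[  3.5 -18.9 221.9] [0.002, 0.029, 0.0] [-0.0, -0.03, -0.0]
[  5.  -18.8 221.9] [0.002, 0.029, 0.001] [0.0, -0.03, 0.0]
```

Request:
step_arm --moves '[[[0,0.02,0],[0,0,0],0.3],[[0,0.02,0],[0,0,0],0.3],[[0,0,0],[0,0,0],0.3]]'

```text
time: 8.85
ee_pos: [0.5523, 0.0317, 0.2034]
ee_rot: [-3.141, -0.089, 1.462]
force: [-2.7, -0.2, -1.5]
opening: 0.341
```

Request:
step_arm --moves '[[[0,0.02,0],[0,0,0],0.3],[[0,0,0],[0,0,0],0.3]]'

```text
time: 9.05
ee_pos: [0.5533, 0.0317, 0.2034]
ee_rot: [-3.141, -0.089, 1.462]
force: [-2.6, 0.5, -1.8]
opening: 0.343
```

Request:
step_arm --moves '[[[0,0.02,0],[0,0,0],0.3],[[0,0,0],[0,0,0],0.3]]'

```text
time: 9.25
ee_pos: [0.5542, 0.0316, 0.2035]
ee_rot: [-3.141, -0.089, 1.462]
force: [-1.9, 0.2, -3.0]
opening: 0.343
```

Request:
step_arm --moves '[[[0,0.02,0.003],[0,0,0],0.3],[[0,0,0],[0,0,0],0.3]]'

```text
time: 9.45
ee_pos: [0.5553, 0.0315, 0.2034]
ee_rot: [-3.142, -0.089, 1.462]
force: [-1.9, -0.9, -2.8]
opening: 0.341
```

Request:
step_arm --moves '[[[0,0.02,0.002],[0,0,0],0.3],[[0,0,0],[0,0,0],0.3]]'

```text
time: 9.65
ee_pos: [0.5564, 0.0314, 0.2034]
ee_rot: [3.141, -0.089, 1.461]
force: [-2.4, -0.9, -2.1]
opening: 0.342
```

Request:
step_arm --moves '[[[0,0.02,0.002],[0,0,0],0.3],[[0,0,0],[0,0,0],0.3]]'

```text
time: 9.85
ee_pos: [0.5574, 0.0312, 0.2034]
ee_rot: [3.141, -0.089, 1.461]
force: [-2.2, 0.3, -1.0]
opening: 0.34
```

Request:
step_arm --moves '[[[0,0.02,0.002],[0,0,0],0.3],[[0,0,0],[0,0,0],0.3]]'

```text
time: 10.05
ee_pos: [0.5585, 0.0312, 0.2034]
ee_rot: [3.141, -0.089, 1.462]
force: [-3.2, -1.4, -0.4]
opening: 0.342
```

Request:
step_arm --moves '[[[0,0.02,0.002],[0,0,0],0.3],[[0,0,0],[0,0,0],0.3]]'

```text
time: 10.25
ee_pos: [0.5596, 0.031, 0.2033]
ee_rot: [3.141, -0.089, 1.461]
force: [-2.4, -0.6, 0.3]
opening: 0.342
```

Request:
step_arm --moves '[[[0,0.02,0.002],[0,0,0],0.3],[[0,0,0],[0,0,0],0.3]]'

```text
time: 10.45
ee_pos: [0.5606, 0.0311, 0.2032]
ee_rot: [3.141, -0.089, 1.462]
force: [-1.7, -0.6, 0.3]
opening: 0.342
```

Run:
```python
from h import *
plan((12,-18.8,3))
```

```text
t 10.45 ball now [ 10.9 -18.8 222.1] rod@plate [  6.  -10.4] F drive [-1.6 -0.8  0.3] lean [ 0.001 -0.089  0.001]
[ 11.3 -18.8 221.6] [0.0, 0.007, 0.01] [0.03, 0.15, 0.05]
[ 11.6 -18.8 221.6] [0.0, 0.007, 0.0] [0.0, -0.0, -0.0]
[ 12.  -18.8 221.6] [0.0, 0.007, 0.0] [0.0, -0.0, -0.0]
```

Request:
step_arm --moves '[[[0,0.02,0.003],[0,0,0],0.3],[[0,0,0],[0,0,0],0.3]]'

```text
time: 10.65
ee_pos: [0.5611, 0.031, 0.2031]
ee_rot: [-3.141, -0.089, 1.462]
force: [-4.3, -0.6, 4.5]
opening: 0.338
```

Request:
step_arm --moves '[[[0,0.02,0.003],[0,0,0],0.3],[[0,0,0],[0,0,0],0.3]]'

```text
time: 10.85
ee_pos: [0.5615, 0.0309, 0.2031]
ee_rot: [-3.141, -0.089, 1.461]
force: [-6.2, -0.3, 5.9]
opening: 0.346
```

Run:
```python
from h import *
plan((12,-18.8,1))
a=eyes.camera("wrist")
s2=eyes.camera("scene")
cv2.imwrite("pics/c3.png",np.hstack([cv2.resize(a[100:320,130:390,::-1],None,fx=1.6,fy=1.6),cv2.resize(s2[120:208,198:286,::-1],(352,352),interpolation=2)]))
```

```text
t 10.85 ball now [ 11.9 -18.8 222. ] rod@plate [  6.6 -10.4] F drive [-6.1 -1.   5.9] lean [-0.001 -0.089  0.001]
[ 12.  -18.8 221.6] [0.001, 0.002, 0.008] [-0.06, 0.15, 0.04]
```

View pics/c3.png

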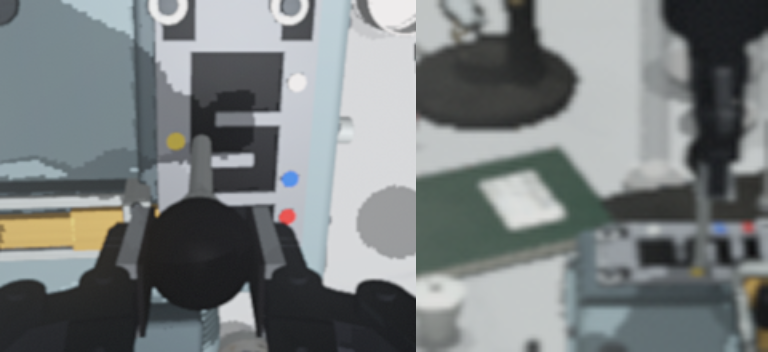

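Contact felt against the second tooth: force rose to −6 N at an apparent ball x of about 11. The view shows the rod at (200,150), past the first tooth and just behind the second. Now I back off about 4.5 mm and go left.

Run:
```python
from h import *
plan((6.5,-18.8,1),(6.5,32,10),(6.5,40,6))
```

```text
t 10.95 ball now [ 11.9 -18.8 222. ] rod@plate [  6.5 -10.4] F drive [-6.5 -1.3  6.3] lean [-0.001 -0.089  0.001]
[  6.5 -18.8 221.8] [0.001, -0.108, 0.004] [-0.06, 0.15, 0.04]
[  6.5 -13.7 222.2] [0.092, -0.0, 0.001] [0.0, -1.42, -0.0]
[  6.5  -8.6 222.5] [0.092, 0.0, 0.001] [-0.0, -1.42, -0.0]
[  6.5  -3.6 222.7] [0.092, 0.0, 0.001] [0.0, -1.42, -0.0]
[  6.5   1.5 222.7] [0.092, 0.0, 0.001] [-0.0, -1.42, 0.0]
[  6.5   6.6 222.6] [0.092, -0.0, 0.001] [0.0, -1.42, -0.0]
[  6.5  11.7 222.4] [0.092, -0.0, 0.001] [-0.0, -1.42, 0.0]
[  6.5  16.8 222. ] [0.092, 0.0, 0.001] [0.0, -1.42, 0.0]
[  6.5  21.8 221.5] [0.093, 0.0, 0.001] [0.0, -1.43, -0.0]
[  6.5  26.9 220.9] [0.093, 0.0, 0.001] [-0.0, -1.43, -0.0]
[  6.5  32.  220.2] [0.093, -0.0, 0.001] [0.0, -1.43, 0.0]
[  6.5  33.3 220. ] [0.025, -0.0, 0.0] [0.0, -0.38, -0.0]
[  6.5  34.7 219.7] [0.025, -0.0, 0.0] [0.0, -0.38, -0.0]
[  6.5  36.  219.5] [0.025, -0.0, 0.0] [-0.0, -0.38, 0.0]
[  6.5  37.3 219.3] [0.025, -0.0, 0.0] [0.0, -0.38, -0.0]
[  6.5  38.7 219. ] [0.025, -0.0, 0.0] [-0.0, -0.38, -0.0]
[  6.5  40.  218.8] [0.025, -0.0, 0.0] [0.0, -0.38, 0.0]
```

Request:
step_arm --moves '[[[0,-0.06,0],[0,0,0],0.3],[[0,-0.06,0],[0,0,0],0.3],[[0.09,0,0.001],[0,-1.4,0],0.3],[[0.09,0,0.001],[0,-1.4,0],0.3],[[0,0,0],[0,0,0],0.3]]'

```text
time: 11.45
ee_pos: [0.5581, 0.0415, 0.2038]
ee_rot: [3.14, -0.039, 1.463]
force: [-0.6, -1.1, 5.2]
opening: 0.341
```

Request:
step_arm --moves '[[[0.09,0,0.001],[0,-1.4,0],0.3],[[0.09,0,0.001],[0,-1.4,0],0.3],[[0.09,0,0.001],[0,-1.4,0],0.3],[[0,0,0],[0,0,0],0.3]]'

```text
time: 11.85
ee_pos: [0.5596, 0.0551, 0.2039]
ee_rot: [3.14, 0.034, 1.464]
force: [0.1, -0.4, 5.7]
opening: 0.343
```

Run:
```python
from h import *
plan((6.5,32,4),(6.5,40,6))
```

```text
t 11.85 ball now [  7.3   7.3 222.9] rod@plate [4. 4.] F drive [ 0.1 -0.3  5.7] lean [0.002 0.034 0.003]
[  7.1  13.5 222.2] [0.112, -0.004, 0.009] [0.1, -1.8, 0.16]
[  6.9  19.6 221.7] [0.113, -0.004, 0.002] [0.0, -1.73, 0.0]
[  6.7  25.8 221.1] [0.113, -0.004, 0.002] [-0.0, -1.74, -0.0]
[  6.5  32.  220.2] [0.113, -0.004, 0.002] [-0.0, -1.75, -0.0]
[  6.5  33.3 220. ] [0.025, -0.0, 0.0] [0.0, -0.38, -0.0]
[  6.5  34.7 219.7] [0.025, -0.0, 0.0] [0.0, -0.38, -0.0]
[  6.5  36.  219.5] [0.025, -0.0, 0.0] [-0.0, -0.38, 0.0]
[  6.5  37.3 219.3] [0.025, -0.0, 0.0] [0.0, -0.38, -0.0]
[  6.5  38.7 219. ] [0.025, -0.0, 0.0] [-0.0, -0.38, -0.0]
[  6.5  40.  218.8] [0.025, -0.0, 0.0] [0.0, -0.38, 0.0]
```

Request:
step_arm --moves '[[[0.1,0,-0.008],[0,-1.6,0],0.3],[[0.1,0,0.001],[0,-1.6,0],0.3],[[0.1,0,0.001],[0,-1.6,0],0.3],[[0.1,0,0.001],[0,-1.6,0],0.3],[[0,0,0],[0,0,0],0.3]]'

```text
time: 12.35
ee_pos: [0.5613, 0.0753, 0.2021]
ee_rot: [3.141, 0.147, 1.464]
force: [0.6, 1.5, 5.9]
opening: 0.345
```

Request:
step_arm --moves '[[[0.04,0,0.001],[0,-0.6,0],0.3],[[0.03,0,0.001],[0,-0.5,0],0.3],[[0,0,0],[0,0,0],0.3]]'

```text
time: 12.65
ee_pos: [0.5616, 0.0782, 0.2016]
ee_rot: [3.141, 0.165, 1.463]
force: [0.8, 1.4, 5.8]
opening: 0.343
```

Run:
```python
from h import *
plan((6.5,40,6))
```

```text
t 12.65 ball now [  6.8  32.9 220.4] rod@plate [ 3.7 18.1] F drive [0.7 1.5 5.8] lean [0.001 0.165 0.002]
[  6.7  34.1 219.8] [0.024, -0.001, 0.007] [0.05, -0.12, 0.11]
[  6.7  35.3 219.6] [0.022, -0.001, 0.0] [0.0, -0.33, 0.0]
[  6.6  36.5 219.4] [0.022, -0.001, 0.0] [0.0, -0.33, -0.0]
[  6.6  37.6 219.2] [0.022, -0.001, 0.0] [-0.0, -0.33, 0.0]
[  6.5  38.8 219. ] [0.022, -0.001, 0.0] [-0.0, -0.33, 0.0]
[  6.5  40.  218.8] [0.022, -0.001, 0.0] [0.0, -0.34, -0.0]
```

Request:
step_arm --moves '[[[0.02,0,-0.008],[0,-0.3,0],0.3],[[0.02,0,0],[0,-0.3,0],0.3],[[0,0,0],[0,0,0],0.3]]'

```text
time: 12.95
ee_pos: [0.5616, 0.0797, 0.2014]
ee_rot: [-3.141, 0.175, 1.462]
force: [0.1, 0.9, 4.6]
opening: 0.342
```

Request:
step_arm --moves '[[[0.02,0,0],[0,-0.3,0],0.3],[[0,0,0],[0,0,0],0.3]]'

```text
time: 13.15
ee_pos: [0.5616, 0.0803, 0.2013]
ee_rot: [-3.142, 0.18, 1.462]
force: [0.6, 2.0, 4.3]
opening: 0.338
```

Request:
step_arm --moves '[[[0.02,0,0],[0,-0.3,0],0.3],[[0,0,0],[0,0,0],0.3]]'

```text
time: 13.35
ee_pos: [0.5617, 0.0811, 0.2011]
ee_rot: [-3.142, 0.185, 1.462]
force: [0.7, 0.1, 4.2]
opening: 0.339
```

Request:
step_arm --moves '[[[0.02,0,0],[0,-0.3,0],0.3],[[0,0,0],[0,0,0],0.3]]'

```text
time: 13.55
ee_pos: [0.5618, 0.082, 0.201]
ee_rot: [3.142, 0.191, 1.462]
force: [0.4, 0.8, 4.4]
opening: 0.341
```

Request:
step_arm --moves '[[[0.02,0,0],[0,-0.3,0],0.3],[[0,0,0],[0,0,0],0.3]]'

```text
time: 13.75
ee_pos: [0.5619, 0.0827, 0.2009]
ee_rot: [3.141, 0.197, 1.461]
force: [-0.4, -0.8, 5.3]
opening: 0.338
```

Request:
step_arm --moves '[[[0.02,0,0],[0,-0.3,0],0.3],[[0,0,0],[0,0,0],0.3]]'

```text
time: 13.95
ee_pos: [0.562, 0.0831, 0.2008]
ee_rot: [3.141, 0.203, 1.461]
force: [0.2, -3.1, 5.2]
opening: 0.344
```

Run:
```python
from h import *
plan((6.5,40,2))
```

```text
t 13.95 ball now [  6.6  38.6 219.4] rod@plate [ 3.6 21.2] F drive [ 0.5 -3.1  5.2] lean [0.    0.203 0.   ]
[  6.5  39.3 218.9] [0.02, -0.001, 0.007] [0.02, 0.59, 0.02]
[  6.5  40.  218.8] [0.013, -0.001, -0.0] [0.0, -0.2, -0.0]
```

Run:
```python
from h import *
plan((8,36.2,1),(20,36.2,5),(40,36.2,5),(48,36.2,6))
```

```text
t 13.95 ball now [  6.6  38.6 219.4] rod@plate [ 3.6 21.2] F drive [ 0.5 -3.1  5.2] lean [0.    0.203 0.   ]
[  8.   36.2 219.4] [-0.037, 0.028, 0.009] [0.02, 1.47, 0.02]
[ 10.4  36.2 219.3] [0.0, 0.048, 0.002] [0.0, 0.0, 0.0]
[ 12.8  36.2 219.2] [0.0, 0.048, 0.003] [0.0, 0.0, 0.0]
[ 15.2  36.2 219. ] [0.001, 0.048, 0.003] [0.0, 0.0, 0.0]
[ 17.6  36.2 218.8] [0.001, 0.048, 0.004] [0.0, 0.0, 0.0]
[ 20.   36.2 218.6] [0.001, 0.048, 0.004] [0.0, 0.0, 0.0]
[ 24.   36.2 218.1] [0.002, 0.08, 0.009] [0.0, 0.0, 0.0]
[ 28.   36.2 217.6] [0.002, 0.08, 0.01] [0.0, 0.0, 0.0]
[ 32.   36.2 217. ] [0.002, 0.08, 0.012] [0.0, 0.0, 0.0]
[ 36.   36.2 216.3] [0.002, 0.08, 0.013] [0.0, 0.0, 0.0]
[ 40.   36.2 215.6] [0.003, 0.08, 0.015] [0.0, 0.0, 0.0]
[ 41.3  36.2 215.3] [0.001, 0.027, 0.005] [0.0, 0.0, 0.0]
[ 42.7  36.2 215. ] [0.001, 0.027, 0.006] [0.0, 0.0, 0.0]
[ 44.   36.2 214.7] [0.001, 0.027, 0.006] [0.0, 0.0, 0.0]
[ 45.3  36.2 214.4] [0.001, 0.027, 0.006] [0.0, 0.0, 0.0]
[ 46.7  36.2 214.1] [0.001, 0.027, 0.006] [0.0, 0.0, 0.0]
[ 48.   36.2 213.8] [0.001, 0.027, 0.006] [0.0, 0.0, 0.0]
```

Request:
step_arm --moves '[[[-0.05,0.02,0],[0,1,0],0.3],[[0,0.04,0.002],[0,0,0],0.3],[[0,0.04,0.002],[0,0,0],0.3],[[0,0.04,0.003],[0,0,0],0.3],[[0,0,0],[0,0,0],0.3]]'

```text
time: 14.45
ee_pos: [0.5686, 0.081, 0.2008]
ee_rot: [-3.141, 0.183, 1.462]
force: [-2.6, 2.9, 6.5]
opening: 0.341
```

Request:
step_arm --moves '[[[0,0.04,0.003],[0,0,0],0.3],[[0,0.04,0.004],[0,0,0],0.3],[[0,0.04,0.004],[0,0,0],0.3],[[0,0,0],[0,0,0],0.3]]'

```text
time: 14.85
ee_pos: [0.5747, 0.0805, 0.2002]
ee_rot: [-3.141, 0.183, 1.462]
force: [-1.3, 1.7, 4.8]
opening: 0.342
```

Run:
```python
from h import *
plan((38,36.2,5),(48,36.2,6))
```

```text
t 14.85 ball now [ 19.5  37.  218.9] rod@plate [10.7 20.4] F drive [-1.5  1.5  4.8] lean [-0.     0.183  0.001]
[ 23.2  36.8 218.1] [0.0, 0.074, 0.016] [-0.02, 0.12, 0.04]
[ 26.9  36.7 217.7] [-0.001, 0.074, 0.009] [-0.0, 0.05, -0.0]
[ 30.6  36.5 217.2] [-0.001, 0.074, 0.01] [0.0, 0.05, 0.0]
[ 34.3  36.4 216.6] [-0.001, 0.074, 0.012] [-0.0, 0.05, 0.0]
[ 38.   36.2 216. ] [-0.001, 0.074, 0.013] [0.0, 0.05, -0.0]
[ 39.7  36.2 215.6] [0.001, 0.033, 0.006] [0.0, 0.0, 0.0]
[ 41.3  36.2 215.3] [0.001, 0.033, 0.007] [0.0, 0.0, 0.0]
[ 43.   36.2 214.9] [0.001, 0.033, 0.007] [0.0, 0.0, 0.0]
[ 44.7  36.2 214.6] [0.001, 0.033, 0.007] [0.0, 0.0, 0.0]
[ 46.3  36.2 214.2] [0.001, 0.033, 0.008] [0.0, 0.0, 0.0]
[ 48.   36.2 213.8] [0.001, 0.033, 0.008] [0.0, 0.0, 0.0]
```

Past the tooth tip. Continuing forward with slightly left-of-centre trim.

Request:
step_arm --moves '[[[-0.01,0.07,0.005],[0,0,0],0.3],[[0,0.07,0.008],[0,0,0],0.3],[[0,0.07,0.01],[0,0,0],0.3],[[0,0.07,0.011],[0,0,0],0.3],[[0,0,0],[0,0,0],0.3]]'

```text
time: 15.35
ee_pos: [0.5888, 0.0783, 0.1985]
ee_rot: [-3.141, 0.183, 1.462]
force: [-0.9, 3.1, 6.1]
opening: 0.343
```

Request:
step_arm --moves '[[[0,0.06,0.011],[0,0,0],0.3],[[0,0.05,0.009],[0,0,0],0.3],[[0,0,0],[0,0,0],0.3]]'

```text
time: 15.65
ee_pos: [0.5941, 0.0773, 0.1974]
ee_rot: [-3.141, 0.183, 1.462]
force: [-0.7, 3.0, 3.9]
opening: 0.345
```

Run:
```python
from h import *
plan((48,36.2,6))
```

```text
t 15.65 ball now [ 39.2  36.  216.1] rod@plate [21.6 19.8] F drive [-1.   2.9  3.9] lean [-0.     0.183  0.001]
[ 40.7  36.  215.5] [0.005, 0.029, 0.013] [-0.01, 0.34, 0.04]
[ 42.1  36.1 215.2] [0.002, 0.029, 0.006] [0.0, -0.01, 0.0]
[ 43.6  36.1 214.8] [0.002, 0.029, 0.006] [0.0, -0.01, -0.0]
[ 45.1  36.1 214.5] [0.002, 0.029, 0.007] [0.0, -0.01, -0.0]
[ 46.5  36.2 214.1] [0.002, 0.029, 0.007] [-0.0, -0.01, -0.0]
[ 48.   36.2 213.8] [0.002, 0.029, 0.007] [-0.0, -0.01, 0.0]
```

Request:
step_arm --moves '[[[0,0.04,0.009],[0,0,0],0.3],[[0,0.04,0.008],[0,0,0],0.3],[[0,0,0],[0,0,0],0.3]]'

```text
time: 15.95
ee_pos: [0.5981, 0.0765, 0.1968]
ee_rot: [3.142, 0.183, 1.462]
force: [-1.6, 2.4, 5.0]
opening: 0.343
```

Request:
step_arm --moves '[[[0,0.02,0.005],[0,0,0],0.3],[[0,0.02,0.005],[0,0,0],0.3],[[0,0,0],[0,0,0],0.3]]'

```text
time: 16.25
ee_pos: [0.6, 0.0755, 0.1963]
ee_rot: [3.141, 0.184, 1.461]
force: [-0.3, 1.2, 4.9]
opening: 0.345
```

Request:
step_arm --moves '[[[0,0.02,0.005],[0,0,0],0.3],[[0,0,0],[0,0,0],0.3]]'

```text
time: 16.45
ee_pos: [0.6009, 0.0757, 0.196]
ee_rot: [-3.142, 0.183, 1.461]
force: [-1.6, 1.4, 4.4]
opening: 0.346
```

Request:
step_arm --moves '[[[0,0.02,0.005],[0,0,0],0.3],[[0,0,0],[0,0,0],0.3]]'

```text
time: 16.65
ee_pos: [0.6018, 0.0756, 0.1958]
ee_rot: [-3.141, 0.183, 1.462]
force: [-1.2, 3.5, 3.8]
opening: 0.347
```

Run:
```python
from h import *
plan((48,36.2,2))
```

```text
t 16.65 ball now [ 47.1  35.1 214.4] rod@plate [25.9 19.3] F drive [-1.6  3.3  3.8] lean [-0.     0.183  0.001]
[ 47.5  35.7 214. ] [0.015, 0.009, 0.007] [-0.0, 0.48, 0.04]
[ 48.   36.2 213.8] [0.01, 0.009, 0.002] [-0.0, -0.15, -0.0]
```

Request:
step_arm --moves '[[[0,0.02,0.005],[0,0,0],0.3],[[0,0,0],[0,0,0],0.3]]'

```text
time: 16.85
ee_pos: [0.6025, 0.0755, 0.1956]
ee_rot: [-3.141, 0.183, 1.462]
force: [-2.3, 3.0, 5.1]
opening: 0.344
```

Request:
step_arm --moves '[[[0,0.02,0.005],[0,0,0],0.3],[[0,0,0],[0,0,0],0.3]]'

```text
time: 17.05
ee_pos: [0.6029, 0.0755, 0.1955]
ee_rot: [-3.14, 0.183, 1.462]
force: [-3.6, 2.9, 7.2]
opening: 0.342
```

Request:
step_arm --moves '[[[0,0.02,0.005],[0,0,0],0.3],[[0,0,0],[0,0,0],0.3]]'

```text
time: 17.25
ee_pos: [0.6033, 0.0755, 0.1954]
ee_rot: [-3.139, 0.183, 1.462]
force: [-8.1, 3.3, 9.8]
opening: 0.34
```

Run:
```python
from h import *
plan((46,36.2,1))
```

```text
t 17.25 ball now [ 48.5  35.1 214.1] rod@plate [26.7 19.3] F drive [-8.4  2.4  9.8] lean [-0.003  0.183  0.001]
[ 46.   36.2 214.3] [0.023, -0.049, -0.007] [-0.15, 0.31, 0.09]
```

Contact with tooth 3 came at 47.6, as predicted (47.5). I back off to mid-bay and go right.

Request:
step_arm --moves '[[[0,-0.06,-0.018],[0,0,0],0.3],[[0,-0.06,-0.018],[0,0,0],0.3],[[0,0,0],[0,0,0],0.3]]'

```text
time: 17.55
ee_pos: [0.5986, 0.0761, 0.1965]
ee_rot: [-3.141, 0.183, 1.462]
force: [0.6, 1.2, -0.0]
opening: 0.338
```

Run:
```python
from h import *
plan((43.2,-14,10),(43.2,-21,5))
```

```text
t 17.55 ball now [ 43.8  35.3 215.2] rod@plate [24.1 19.4] F drive [ 0.5  1.3 -0. ] lean [-0.     0.183  0.001]
[ 43.7  30.4 215.8] [-0.086, -0.001, 0.006] [-0.01, 1.99, 0.04]
[ 43.7  25.4 216.5] [-0.09, -0.001, 0.001] [-0.0, 1.39, -0.0]
[ 43.6  20.5 217.1] [-0.09, -0.001, 0.001] [0.0, 1.39, 0.0]
[ 43.6  15.6 217.5] [-0.09, -0.001, 0.001] [-0.0, 1.38, -0.0]
[ 43.5  10.6 217.8] [-0.09, -0.001, 0.001] [0.0, 1.38, 0.0]
[ 43.4   5.7 218.1] [-0.09, -0.001, 0.001] [-0.0, 1.38, -0.0]
[ 43.4   0.8 218.2] [-0.089, -0.001, 0.001] [-0.0, 1.38, 0.0]
[ 43.3  -4.1 218.1] [-0.089, -0.001, 0.001] [0.0, 1.38, -0.0]
[ 43.3  -9.1 218. ] [-0.089, -0.001, 0.001] [-0.0, 1.38, 0.0]
[ 43.2 -14.  217.7] [-0.09, -0.001, 0.001] [-0.0, 1.38, 0.0]
[ 43.2 -15.4 217.6] [-0.025, -0.0, 0.0] [0.0, 0.39, 0.0]
[ 43.2 -16.8 217.5] [-0.025, 0.0, 0.0] [0.0, 0.39, -0.0]
[ 43.2 -18.2 217.4] [-0.026, 0.0, 0.0] [-0.0, 0.39, 0.0]
[ 43.2 -19.6 217.2] [-0.026, 0.0, 0.0] [0.0, 0.39, -0.0]
[ 43.2 -21.  217.1] [-0.026, -0.0, 0.0] [0.0, 0.39, -0.0]
```

Request:
step_arm --moves '[[[-0.09,0,0.001],[0,1.4,0],0.3],[[-0.09,0,0.001],[0,1.4,0],0.3],[[-0.09,0,0.001],[0,1.4,0],0.3],[[-0.09,0,0.001],[0,1.4,0],0.3],[[0,0,0],[0,0,0],0.3]]'

```text
time: 18.05
ee_pos: [0.5964, 0.057, 0.199]
ee_rot: [-3.141, 0.084, 1.459]
force: [-0.1, 2.9, -4.5]
opening: 0.342
```

Request:
step_arm --moves '[[[-0.09,0,0.001],[0,1.4,0],0.3],[[-0.09,0,0.001],[0,1.4,0],0.3],[[-0.09,0,0.001],[0,1.4,0],0.3],[[-0.09,0,0.001],[0,1.4,0],0.3],[[0,0,0],[0,0,0],0.3]]'

```text
time: 18.55
ee_pos: [0.5942, 0.0394, 0.1994]
ee_rot: [-3.14, -0.013, 1.46]
force: [-1.8, 2.9, -7.8]
opening: 0.342
```

Run:
```python
from h import *
plan((43.2,-14,2),(43.2,-21,5))
```

```text
t 18.55 ball now [ 43.5  -5.4 218.4] rod@plate [23.9 -3. ] F drive [-2.1  2.7 -7.8] lean [-0.002 -0.013 -0.001]
[ 43.3  -9.7 217.9] [-0.073, -0.002, 0.008] [-0.09, 1.95, -0.08]
[ 43.2 -14.  217.7] [-0.078, -0.003, 0.0] [-0.0, 1.21, 0.0]
[ 43.2 -15.4 217.6] [-0.025, -0.0, 0.0] [0.0, 0.39, 0.0]
[ 43.2 -16.8 217.5] [-0.025, 0.0, 0.0] [0.0, 0.39, -0.0]
[ 43.2 -18.2 217.4] [-0.026, 0.0, 0.0] [-0.0, 0.39, 0.0]
[ 43.2 -19.6 217.2] [-0.026, 0.0, 0.0] [0.0, 0.39, -0.0]
[ 43.2 -21.  217.1] [-0.026, -0.0, 0.0] [0.0, 0.39, -0.0]
```

Request:
step_arm --moves '[[[-0.07,0,0.015],[0,1.5,0],0.3],[[-0.07,0,0.004],[0,1.3,0],0.3],[[-0.05,0,0.002],[0,0.8,0],0.3],[[-0.03,0,0.002],[0,0.5,0],0.3],[[0,0,0],[0,0,0],0.3]]'

```text
time: 19.05
ee_pos: [0.5938, 0.029, 0.1986]
ee_rot: [3.141, -0.084, 1.461]
force: [-0.7, 1.1, -3.8]
opening: 0.342
```

Request:
step_arm --moves '[[[-0.02,0,0.001],[0,0.3,0],0.3],[[-0.02,0,0.001],[0,0.3,0],0.3],[[0,0,0],[0,0,0],0.3]]'

```text
time: 19.35
ee_pos: [0.5938, 0.0276, 0.1984]
ee_rot: [3.141, -0.094, 1.461]
force: [-1.2, 1.1, -4.1]
opening: 0.338
```

Run:
```python
from h import *
plan((43.2,-21,5))
```

```text
t 19.35 ball now [ 44.3 -18.7 217.3] rod@plate [ 24.4 -10.3] F drive [-1.3  0.9 -4.1] lean [ 0.001 -0.094  0.001]
[ 44.1 -19.2 217.1] [-0.01, -0.005, 0.004] [0.03, -0.03, 0.04]
[ 43.9 -19.6 217.1] [-0.008, -0.005, -0.001] [0.0, 0.13, -0.0]
[ 43.7 -20.1 217.1] [-0.008, -0.005, -0.001] [0.0, 0.13, -0.0]
[ 43.4 -20.5 217.1] [-0.008, -0.005, -0.001] [0.0, 0.13, -0.0]
[ 43.2 -21.  217.1] [-0.008, -0.005, -0.001] [0.0, 0.13, 0.0]
```

Run:
```python
from h import *
plan((60,-18.3,6),(76,-18.3,6),(84,-18.3,6))
```

```text
t 19.35 ball now [ 44.3 -18.7 217.3] rod@plate [ 24.4 -10.3] F drive [-1.3  0.9 -4.1] lean [ 0.001 -0.094  0.001]
[ 46.9 -18.7 216.5] [-0.001, 0.052, 0.017] [0.03, -0.18, 0.04]
[ 49.6 -18.6 215.8] [0.0, 0.052, 0.013] [-0.0, -0.02, 0.0]
[ 52.2 -18.5 215.2] [0.0, 0.052, 0.013] [-0.0, -0.02, -0.0]
[ 54.8 -18.4 214.5] [0.0, 0.052, 0.014] [0.0, -0.02, -0.0]
[ 57.4 -18.4 213.7] [-0.0, 0.052, 0.015] [-0.0, -0.02, 0.0]
[ 60.  -18.3 213. ] [-0.0, 0.052, 0.016] [0.0, -0.02, -0.0]
[ 62.7 -18.3 212.1] [-0.001, 0.053, 0.017] [0.0, 0.0, 0.0]
[ 65.3 -18.3 211.2] [-0.002, 0.053, 0.018] [0.0, 0.0, 0.0]
[ 68.  -18.3 210.3] [-0.002, 0.053, 0.018] [0.0, 0.0, 0.0]
[ 70.7 -18.3 209.4] [-0.002, 0.053, 0.019] [0.0, 0.0, 0.0]
[ 73.3 -18.3 208.4] [-0.002, 0.053, 0.02] [0.0, 0.0, 0.0]
[ 76.  -18.3 207.3] [-0.002, 0.053, 0.021] [0.0, 0.0, 0.0]
[ 77.3 -18.3 206.8] [-0.001, 0.027, 0.011] [0.0, 0.0, 0.0]
[ 78.7 -18.3 206.2] [-0.001, 0.027, 0.011] [0.0, 0.0, 0.0]
[ 80.  -18.3 205.7] [-0.001, 0.027, 0.011] [0.0, 0.0, 0.0]
[ 81.3 -18.3 205.1] [-0.001, 0.027, 0.011] [0.0, 0.0, 0.0]
[ 82.7 -18.3 204.5] [-0.001, 0.027, 0.012] [0.0, 0.0, 0.0]
[ 84.  -18.3 203.9] [-0.001, 0.027, 0.012] [0.0, 0.0, 0.0]
```

Request:
step_arm --moves '[[[0,0.04,0.013],[0,0,0],0.3],[[0,0.04,0.011],[0,0,0],0.3],[[0,0.04,0.011],[0,0,0],0.3],[[0,0,0],[0,0,0],0.3]]'

```text
time: 19.75
ee_pos: [0.6005, 0.0272, 0.1968]
ee_rot: [3.14, -0.094, 1.464]
force: [-1.5, -0.7, 1.2]
opening: 0.339
```

Request:
step_arm --moves '[[[0,0.05,0.014],[0,0,0],0.3],[[0,0.05,0.014],[0,0,0],0.3],[[0,0.05,0.015],[0,0,0],0.3],[[0,0,0],[0,0,0],0.3]]'

```text
time: 20.15
ee_pos: [0.6083, 0.0266, 0.1949]
ee_rot: [3.14, -0.095, 1.461]
force: [0.3, -0.8, 5.8]
opening: 0.342
```

Run:
```python
from h import *
plan((76,-18.3,5))
```

```text
t 20.15 ball now [ 58.8 -18.2 213.9] rod@plate [ 32.4 -10. ] F drive [ 0.3 -0.8  5.8] lean [ 0.002 -0.095 -0.   ]
[ 62.3 -18.2 212.3] [-0.006, 0.068, 0.032] [0.12, -0.34, -0.01]
[ 65.7 -18.2 211.1] [-0.003, 0.069, 0.023] [0.0, 0.01, 0.0]
[ 69.1 -18.2 209.9] [-0.003, 0.069, 0.024] [0.0, 0.01, -0.0]
[ 72.6 -18.3 208.7] [-0.003, 0.069, 0.025] [0.0, 0.01, -0.0]
[ 76.  -18.3 207.3] [-0.003, 0.069, 0.027] [-0.0, 0.01, 0.0]
```

Request:
step_arm --moves '[[[0,0.06,0.01],[0,0,0],0.3],[[0,0.06,0.018],[0,0,0],0.3],[[0,0.06,0.019],[0,0,0],0.3],[[0,0,0],[0,0,0],0.3]]'

```text
time: 20.55
ee_pos: [0.6172, 0.0259, 0.1923]
ee_rot: [3.14, -0.095, 1.461]
force: [1.3, -0.3, 5.6]
opening: 0.346
```

Request:
step_arm --moves '[[[0,0.06,0.02],[0,0,0],0.3],[[0,0.05,0.018],[0,0,0],0.3],[[0,0.04,0.014],[0,0,0],0.3],[[0,0,0],[0,0,0],0.3]]'

```text
time: 20.95
ee_pos: [0.6244, 0.0253, 0.1895]
ee_rot: [3.14, -0.095, 1.461]
force: [1.0, -0.3, 4.9]
opening: 0.341
```

Run:
```python
from h import *
plan((84,-18.3,5))
```

```text
t 20.95 ball now [ 75.  -17.7 208.4] rod@plate [41.3 -9.7] F drive [ 1.1 -0.2  4.9] lean [ 0.001 -0.095  0.   ]
[ 76.8 -17.8 207. ] [-0.008, 0.035, 0.028] [0.06, -0.45, 0.02]
[ 78.6 -17.9 206.3] [-0.004, 0.036, 0.015] [0.0, 0.04, 0.0]
[ 80.4 -18.  205.5] [-0.004, 0.036, 0.015] [-0.0, 0.04, 0.0]
[ 82.2 -18.2 204.7] [-0.004, 0.036, 0.016] [0.0, 0.04, -0.0]
[ 84.  -18.3 203.9] [-0.004, 0.036, 0.016] [-0.0, 0.04, 0.0]
```

Request:
step_arm --moves '[[[0,0.04,0.013],[0,0,0],0.3],[[0,0.04,0.016],[0,0,0],0.3],[[0,0.02,0.008],[0,0,0],0.3],[[0,0,0],[0,0,0],0.3]]'

```text
time: 21.35
ee_pos: [0.629, 0.0245, 0.1876]
ee_rot: [3.141, -0.094, 1.461]
force: [-0.3, -0.3, 4.6]
opening: 0.341
```

Request:
step_arm --moves '[[[0,0.02,0.008],[0,0,0],0.3],[[0,0,0],[0,0,0],0.3]]'

```text
time: 21.55
ee_pos: [0.6296, 0.0245, 0.1874]
ee_rot: [3.142, -0.094, 1.461]
force: [-2.2, -0.8, 6.9]
opening: 0.342
```

Request:
step_arm --moves '[[[0,0.02,0.008],[0,0,0],0.3],[[0,0,0],[0,0,0],0.3]]'

```text
time: 21.75
ee_pos: [0.63, 0.0245, 0.1872]
ee_rot: [-3.141, -0.094, 1.461]
force: [-3.9, -1.2, 9.1]
opening: 0.341
```

Run:
```python
from h import *
plan((84,-18.3,2))
```

```text
t 21.75 ball now [ 80.7 -17.8 206.1] rod@plate [44.4 -9.8] F drive [-3.8 -1.6  9.1] lean [-0.001 -0.094  0.   ]
[ 82.3 -18.1 204.7] [-0.01, 0.033, 0.028] [-0.04, -0.32, 0.02]
[ 84.  -18.3 203.9] [-0.006, 0.033, 0.015] [0.0, 0.07, 0.0]
```

Contact with the slot's forward wall was felt at an apparent x of 79.8. Backing to mid-bay and going left into the pocket.

Request:
step_arm --moves '[[[0,-0.05,-0.025],[0,0,0],0.3],[[0,-0.04,-0.02],[0,0,0],0.3],[[0,0,0],[0,0,0],0.3]]'

```text
time: 22.05
ee_pos: [0.626, 0.0248, 0.1887]
ee_rot: [3.141, -0.094, 1.461]
force: [0.1, -1.1, 1.3]
opening: 0.343
```

Run:
```python
from h import *
plan((76,30,10),(76,36,6))
```

```text
t 22.05 ball now [ 76.6 -18.  207.7] rod@plate [42.1 -9.9] F drive [ 0.3 -1.1  1.3] lean [ 0.    -0.094  0.   ]
[ 76.6 -13.2 207.5] [0.084, -0.001, 0.012] [0.0, -1.67, 0.03]
[ 76.5  -8.4 207.8] [0.087, -0.001, 0.0] [0.0, -1.34, 0.0]
[ 76.4  -3.6 208. ] [0.087, -0.001, 0.0] [-0.0, -1.34, -0.0]
[ 76.4   1.2 208. ] [0.087, -0.001, 0.0] [0.0, -1.34, -0.0]
[ 76.3   6.  208. ] [0.087, -0.001, 0.001] [-0.0, -1.34, 0.0]
[ 76.3  10.8 207.8] [0.087, -0.001, 0.001] [-0.0, -1.34, 0.0]
[ 76.2  15.6 207.5] [0.087, -0.001, 0.001] [-0.0, -1.34, -0.0]
[ 76.1  20.4 207. ] [0.087, -0.001, 0.001] [-0.0, -1.35, -0.0]
[ 76.1  25.2 206.5] [0.088, -0.001, 0.001] [0.0, -1.35, 0.0]
[ 76.   30.  205.8] [0.088, -0.001, 0.002] [-0.0, -1.35, -0.0]
[ 76.   31.  205.7] [0.018, 0.0, 0.0] [0.0, -0.28, 0.0]
[ 76.   32.  205.5] [0.018, 0.0, 0.0] [-0.0, -0.28, -0.0]
[ 76.   33.  205.3] [0.018, 0.0, 0.0] [0.0, -0.28, -0.0]
[ 76.   34.  205.1] [0.018, -0.0, 0.0] [0.0, -0.28, -0.0]
[ 76.   35.  204.9] [0.018, 0.0, 0.0] [0.0, -0.28, 0.0]
[ 76.   36.  204.8] [0.018, 0.0, 0.0] [-0.0, -0.28, 0.0]
```

Request:
step_arm --moves '[[[0.08,0,0.001],[0,-1.3,0],0.3],[[0.08,0,0.001],[0,-1.3,0],0.3],[[0.08,0,0.001],[0,-1.3,0],0.3],[[0,0,0],[0,0,0],0.3]]'

```text
time: 22.45
ee_pos: [0.6275, 0.0381, 0.1895]
ee_rot: [3.141, -0.024, 1.464]
force: [0.9, -2.2, 1.5]
opening: 0.345
```

Run:
```python
from h import *
plan((76,30,7))
```

```text
t 22.45 ball now [ 76.6  -3.3 208.5] rod@plate [42.1 -1.8] F drive [ 1.1 -2.1  1.5] lean [ 0.    -0.024  0.003]
[ 76.5   1.5 208. ] [0.083, -0.002, 0.013] [0.01, -1.81, 0.18]
[ 76.5   6.2 207.9] [0.086, -0.002, 0.0] [-0.0, -1.33, 0.0]
[ 76.4  11.  207.7] [0.086, -0.002, 0.001] [0.0, -1.33, -0.0]
[ 76.3  15.7 207.4] [0.086, -0.002, 0.001] [-0.0, -1.33, -0.0]
[ 76.2  20.5 207. ] [0.087, -0.002, 0.001] [0.0, -1.33, 0.0]
[ 76.1  25.2 206.5] [0.087, -0.002, 0.001] [-0.0, -1.34, -0.0]
[ 76.   30.  205.8] [0.087, -0.002, 0.001] [-0.0, -1.34, 0.0]
```

Request:
step_arm --moves '[[[0.08,0,0.003],[0,-1.5,0],0.3],[[0.08,0,0.002],[0,-1.4,0],0.3],[[0.08,0,0.002],[0,-1.3,0],0.3],[[0.08,0,0.002],[0,-1.3,0],0.3],[[0,0,0],[0,0,0],0.3]]'

```text
time: 22.95
ee_pos: [0.6293, 0.0541, 0.189]
ee_rot: [3.141, 0.071, 1.464]
force: [1.2, -2.0, 3.0]
opening: 0.346
```

Request:
step_arm --moves '[[[0.08,0,0.002],[0,-1.3,0],0.3],[[0.08,0,0.002],[0,-1.3,0],0.3],[[0,0,0],[0,0,0],0.3]]'

```text
time: 23.25
ee_pos: [0.6301, 0.0617, 0.1882]
ee_rot: [3.141, 0.116, 1.463]
force: [0.9, -1.7, 3.9]
opening: 0.343
```

Run:
```python
from h import *
plan((76,36,6))
```

```text
t 23.25 ball now [ 76.7  23.1 207.1] rod@plate [42.2 12.7] F drive [ 1.1 -1.6  3.9] lean [0.    0.116 0.002]
[ 76.6  25.3 206.3] [0.042, -0.002, 0.011] [0.03, -0.42, 0.14]
[ 76.5  27.4 206. ] [0.039, -0.002, -0.0] [-0.0, -0.6, -0.0]
[ 76.4  29.6 205.7] [0.039, -0.002, -0.0] [0.0, -0.6, 0.0]
[ 76.2  31.7 205.4] [0.039, -0.002, -0.0] [-0.0, -0.61, -0.0]
[ 76.1  33.9 205.1] [0.039, -0.002, -0.0] [-0.0, -0.61, -0.0]
[ 76.   36.  204.8] [0.039, -0.002, -0.0] [0.0, -0.61, 0.0]
```

Request:
step_arm --moves '[[[0.04,0,0],[0,-0.6,0],0.3],[[0.04,0,0],[0,-0.6,0],0.3],[[0.04,0,0],[0,-0.6,0],0.3],[[0,0,0],[0,0,0],0.3]]'

```text
time: 23.65
ee_pos: [0.6307, 0.067, 0.1875]
ee_rot: [3.141, 0.148, 1.462]
force: [1.5, -2.1, 5.3]
opening: 0.341
```

Request:
step_arm --moves '[[[0.02,0,0],[0,-0.3,0],0.3],[[0.02,0,0],[0,-0.3,0],0.3],[[0,0,0],[0,0,0],0.3]]'

```text
time: 23.95
ee_pos: [0.6304, 0.0697, 0.1867]
ee_rot: [-3.141, 0.155, 1.46]
force: [0.5, 2.2, 3.1]
opening: 0.344
```

Request:
step_arm --moves '[[[0.02,0,0],[0,-0.3,0],0.3],[[0.02,0,0],[0,-0.3,0],0.3],[[0,0,0],[0,0,0],0.3]]'

```text
time: 24.25
ee_pos: [0.6308, 0.0713, 0.1864]
ee_rot: [-3.141, 0.167, 1.461]
force: [-0.3, 2.2, 2.2]
opening: 0.34
```

Request:
step_arm --moves '[[[0.02,0,0],[0,-0.3,0],0.3],[[0,0,0],[0,0,0],0.3]]'

```text
time: 24.45
ee_pos: [0.6309, 0.0718, 0.1864]
ee_rot: [-3.141, 0.173, 1.462]
force: [-1.5, 1.8, 2.2]
opening: 0.341
```

Run:
```python
from h import *
plan((76,36,6))
```

```text
t 24.45 ball now [ 76.3  34.3 205.1] rod@plate [42.  18.9] F drive [-1.7  1.7  2.2] lean [-0.001  0.173  0.001]
[ 76.3  34.6 204.9] [0.007, -0.001, 0.002] [-0.03, 0.19, 0.04]
[ 76.2  34.9 204.9] [0.005, -0.001, -0.0] [0.0, -0.08, -0.0]
[ 76.2  35.1 204.9] [0.005, -0.001, -0.0] [-0.0, -0.08, 0.0]
[ 76.1  35.4 204.8] [0.005, -0.001, -0.0] [0.0, -0.08, -0.0]
[ 76.1  35.7 204.8] [0.005, -0.001, -0.0] [-0.0, -0.08, -0.0]
[ 76.   36.  204.8] [0.005, -0.001, -0.0] [0.0, -0.08, 0.0]
```

Continue 1 mm at a time until the left wall is felt.

Request:
step_arm --moves '[[[0.02,0,0],[0,-0.3,0],0.3],[[0,0,0],[0,0,0],0.3]]'

```text
time: 24.65
ee_pos: [0.6309, 0.0722, 0.1863]
ee_rot: [-3.141, 0.179, 1.461]
force: [-0.9, -0.3, 3.0]
opening: 0.342
```

Request:
step_arm --moves '[[[0.02,0,0],[0,-0.3,0],0.3],[[0,0,0],[0,0,0],0.3]]'

```text
time: 24.85
ee_pos: [0.631, 0.0725, 0.1862]
ee_rot: [-3.141, 0.185, 1.461]
force: [-2.1, -3.7, 2.6]
opening: 0.345
```

Request:
step_arm --moves '[[[0.02,0,0],[0,-0.3,0],0.3],[[0,0,0],[0,0,0],0.3]]'

```text
time: 25.05
ee_pos: [0.631, 0.0728, 0.1861]
ee_rot: [-3.141, 0.192, 1.461]
force: [-2.7, -7.1, 3.6]
opening: 0.341
```

Left wall felt (−7 N). I relieve the pressure, release and lift along the tool axis.

Request:
step_arm --moves '[[[-0.025,0,0],[0,0,0],0.3],[[0,0,0],[0,0,0],0.3],[[0,0,0],[0,0,0],0.6],[[0,0,0],[0,0,0],0.8],[[0,0,0],[0,0,0],0.8]]'

```text
time: 25.55
ee_pos: [0.6317, 0.0737, 0.1863]
ee_rot: [3.141, 0.188, 1.462]
force: [0.4, 0.1, -0.2]
opening: 0.797
```

Request:
step_arm --moves '[[[0,0,-0.2],[0,0,0],0.8],[[0,0,-0.5],[0,0,0],0.8],[[0,0,-0.7],[0,0,0],0.8],[[0,0,-0.7],[0,0,0],0.8],[[0,0,0],[0,0,0],0.8]]'

```text
time: 26.05
ee_pos: [0.6359, 0.0943, 0.2957]
ee_rot: [3.133, 0.185, 1.461]
force: [0.8, 0.6, 0.4]
opening: 0.796
```

Run:
```python
from h import *
s,p,R=cur(); print(p,s['force'],s['opening'],s['joints'])
a=eyes.camera("wrist"); s2=eyes.camera("scene"); 
cv2.imwrite("pics/c4.png",np.hstack([cv2.resize(a[:,:,::-1],(467,350)),cv2.resize(s2[130:205,205:275,::-1],(327,350),interpolation=2)]))
# keeper push plan: jaws along drive x, shut fingers behind knob
R2=toolR('x')
for y in (-.165,-.114,-.098): print(y,d2w([.041,y,.160]))
print(togo(d2w([.041,-.165,.26]),R2), "rot only",togo(p,R2)[1])
```

```text
[0.6358644  0.09429258 0.29569714] [0.79802792 0.59070587 0.38927709] 0.7959453556871693 [ 0.238091    0.43206897  0.25377244  1.4479242  -0.17721719  0.35193624]
-0.165 [ 0.57424624 -0.11920266  0.16      ]
-0.114 [ 0.57984269 -0.06851066  0.16      ]
-0.098 [ 0.58159844 -0.05260728  0.16      ]
(array([-4.167, -0.733,  1.417]), array([ 8.56,  8.3 , 89.78])) rot only [ 8.56  8.3  89.78]
```

View pics/c4.png

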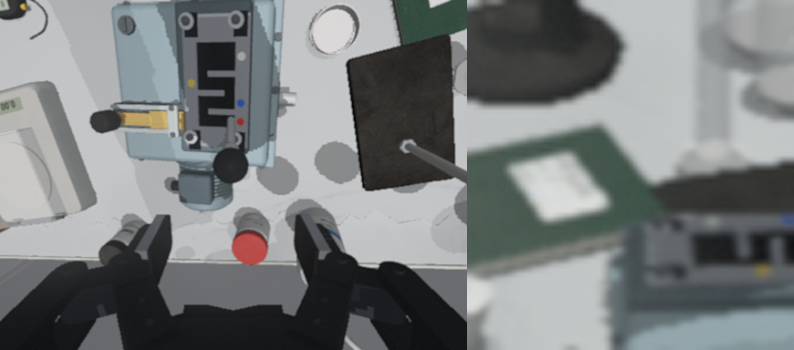

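The wrist view shows the ball at (231,165), with its rod passing the red dot into the last bay's left pocket. The keeper knob at (105,120) is free. I'll straddle the knob with half-open fingers and push.

Run:
```python
from h import *
s,p,R=cur(); Rt=toolR(); print(p,togo(p,Rt))
print(togo(d2w([.041,-.1125,.27]),Rt,(p,Rt)))
```

```text
[0.63423481 0.09342745 0.29089695] (array([0., 0., 0.]), array([ 0.16, 10.74,  0.06]))
(array([-3.309, -0.726,  0.418]), array([0., 0., 0.]))
```

Request:
step_arm --moves '[[[0,0,-0.1],[0,5.4,0],0.5],[[0,0,-0.1],[0,5.4,0],0.5],[[-0.6,-0.1,0],[0,0,0],0.5],[[-0.8,-0.18,0],[0,0,0],0.5],[[-0.8,-0.18,0],[0,0,0],0.5]]'

```text
time: 26.65
ee_pos: [0.5975, -0.0138, 0.2978]
ee_rot: [-3.139, 0.0, 1.462]
force: [0.3, -0.7, 0.3]
opening: 0.501
```

Request:
step_arm --moves '[[[-0.8,-0.18,0.2],[0,0,0],0.5],[[-0.3,-0.09,0.3],[0,0,0],0.5],[[0,0,0.1],[0,0,0],0.5],[[0,0,0],[0,0,0],0.5]]'

```text
time: 27.05
ee_pos: [0.5782, -0.0657, 0.2677]
ee_rot: [-3.139, -0.0, 1.461]
force: [1.1, 0.7, 0.4]
opening: 0.501
```

Run:
```python
from h import *
s,p,R=cur(); Rt=toolR(); print(p,w2d(p)*1000,s['opening'],s['force'],togo(d2w([.041,-.1125,.158]),Rt))
print(proj('wrist',d2w([.041,-.1125,.18])))
a=eyes.camera("wrist"); s2=eyes.camera("scene")
cv2.imwrite("pics/c5.png",np.hstack([cv2.resize(a[:,:,::-1],(467,350)),cv2.resize(s2[140:215,235:305,::-1],(327,350),interpolation=2)]))
```

```text
[ 0.57824006 -0.06574604  0.26766351] [  39.10368101 -111.42794006  267.66350836] 0.5008784562381645 [1.055289   0.73885537 0.42464998] (array([-0.022,  0.045,  2.193]), array([-0.18, -0.03, -0.01]))
[252.27611103 194.78231926]
```

View pics/c5.png

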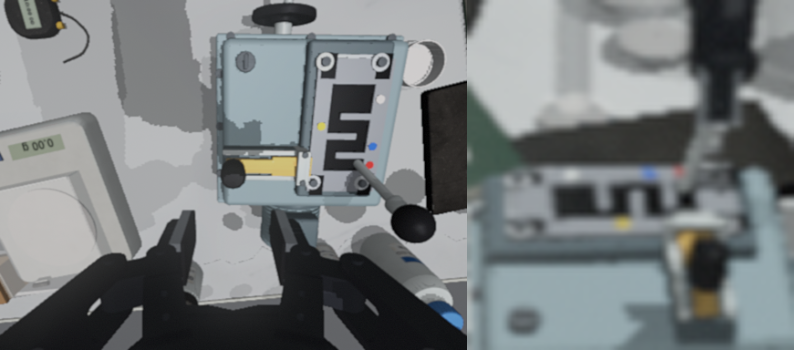

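Run:
```python
from h import *
k=512/467
W=lambda x,y,z:np.round(w2d(ray('wrist',x*k,y*k,z))*1000,1)
Tp=lambda x,y,z:np.round(w2d(ray('top',*crop(x,y),z))*1000,1)
print("knob w",W(233,170,.17),W(233,170,.18))
print("yellow w",W(322,127,.134),"top",Tp(341,379,.134))
print("red w",W(370,165,.134),"top",Tp(188,233,.134)); print("blue w",W(373,146,.134),"top",Tp(177,295,.134)); print("white w",W(381,99,.134),"top",Tp(155,438,.134))
print("screw LF w",W(313,183,.137),"top R",Tp(378,195,.137)); print("backwall",W(333,85,.134),W(375,88,.134))
T=eyes.camera_params('wrist')['T'];print(T[:3,3],-T[:3,2])
```

```text
knob w [  38.8 -109.   170. ] [  35.7 -109.   180. ]
yellow w [  4.1 -18.7 134. ] top [  2.  -22.5 134. ]
red w [ 44.2  36.3 134. ] top [ 42.2  32.  134. ]
blue w [ 23.6  36.2 134. ] top [ 22.   32.5 134. ]
white w [-23.6  36.7 134. ] top [-24.2  32.6 134. ]
screw LF w [ 63.5 -23.3 137. ] top R [ 61.5 -26.1 137. ]
backwall [-36.7 -12.1 134. ] [-34.   29.2 134. ]
[ 0.50291579 -0.05545904  0.41195478] [ 0.29765617 -0.03230857 -0.95412628]
```

The views agree on the knob to about 2 mm after correcting the wrist camera's bias. Descending to straddle it.

Request:
step_arm --moves '[[[-0.02,0.02,0.6],[0,0,0],0.5],[[0,0,0.5],[0,0,0],0.5],[[0,0,0],[0,0,0],0.5]]'

```text
time: 27.45
ee_pos: [0.5786, -0.0655, 0.2114]
ee_rot: [-3.136, -0.0, 1.463]
force: [-0.9, 0.3, 0.1]
opening: 0.503
```

Request:
step_arm --moves '[[[0,0,0.3],[0,0,0],0.5],[[0,0,0.3],[0,0,0],0.5],[[0,0,0.3],[0,0,0],0.5],[[0,0,0.15],[0,0,0],0.5],[[0,0,0],[0,0,0],0.5]]'

```text
time: 27.95
ee_pos: [0.5803, -0.0663, 0.1619]
ee_rot: [-3.141, -0.0, 1.462]
force: [0.8, 0.3, -0.7]
opening: 0.5
```

Request:
step_arm --moves '[[[0.06,0,0],[0,0,0],0.5],[[0.06,0,0],[0,0,0],0.5],[[0.06,0,0],[0,0,0],0.5],[[0,0,0],[0,0,0],0.5]]'

```text
time: 28.35
ee_pos: [0.5815, -0.0575, 0.1624]
ee_rot: [3.141, -0.0, 1.462]
force: [0.0, 0.6, 0.4]
opening: 0.499
```

Run:
```python
from h import *
s,p,R=cur(); print(np.round(w2d(p)*1000,1),RD.T@s['force'],s['opening'])
```

```text
[  41.5 -102.9  162.4] [-0.02900777  0.55947883  0.37885159] 0.49909911055754885
```

Request:
step_arm --moves '[[[0.06,0,0],[0,0,0],0.5],[[0.06,0,0],[0,0,0],0.5],[[0.06,0,0],[0,0,0],0.5],[[0,0,0],[0,0,0],0.5]]'

```text
time: 28.75
ee_pos: [0.5824, -0.0488, 0.1621]
ee_rot: [3.141, 0.0, 1.462]
force: [-0.6, -2.6, 1.1]
opening: 0.499
```

Request:
step_arm --moves '[[[0.06,0,0],[0,0,0],0.5],[[0.06,0,0],[0,0,0],0.5],[[0.06,0,0],[0,0,0],0.5],[[0,0,0],[0,0,0],0.5]]'

```text
time: 29.15
ee_pos: [0.5833, -0.0395, 0.1619]
ee_rot: [3.141, -0.001, 1.462]
force: [1.1, -1.6, -0.7]
opening: 0.497
```

Run:
```python
from h import *
s,p,R=cur(); print(np.round(w2d(p)*1000,1),RD.T@s['force'],s['opening'])
```

```text
[ 41.2 -84.8 161.9] [ 1.27759615 -1.51082428 -0.69087207] 0.4965585537837353
```

Request:
step_arm --moves '[[[0.05,0,0],[0,0,0],0.5],[[0.05,0,0],[0,0,0],0.5],[[0.05,0,0],[0,0,0],0.5],[[0,0,0],[0,0,0],0.5]]'

```text
time: 29.55
ee_pos: [0.584, -0.0321, 0.1618]
ee_rot: [-3.142, -0.0, 1.462]
force: [1.1, -1.1, 0.2]
opening: 0.501
```

Request:
step_arm --moves '[[[0.04,0,0],[0,0,0],0.5],[[0.04,0,0],[0,0,0],0.5],[[0,0,0],[0,0,0],0.5]]'

```text
time: 29.85
ee_pos: [0.5844, -0.0283, 0.1618]
ee_rot: [-3.141, -0.0, 1.462]
force: [1.8, -1.6, 0.5]
opening: 0.5
```

Request:
step_arm --moves '[[[0.04,0,0],[0,0,0],0.5],[[0.04,0,0],[0,0,0],0.5],[[0,0,0],[0,0,0],0.5]]'

```text
time: 30.15
ee_pos: [0.5848, -0.0244, 0.1618]
ee_rot: [-3.141, -0.0, 1.462]
force: [1.1, -2.0, -0.2]
opening: 0.497
```

Run:
```python
from h import *
s,p,R=cur(); print(np.round(w2d(p)*1000,1),RD.T@s['force'],s['opening'])
```

```text
[ 41.1 -69.6 161.8] [ 1.2745158  -1.84131144 -0.1930157 ] 0.496938547924688
```

Request:
step_arm --moves '[[[0.03,0,0],[0,0,0],0.5],[[0.03,0,0],[0,0,0],0.5],[[0,0,0],[0,0,0],0.5]]'

```text
time: 30.45
ee_pos: [0.5851, -0.0215, 0.1618]
ee_rot: [-3.142, -0.0, 1.462]
force: [1.9, -1.9, -0.5]
opening: 0.494
```

Request:
step_arm --moves '[[[0.02,0,0],[0,0,0],0.5],[[0.02,0,0],[0,0,0],0.5],[[0,0,0],[0,0,0],0.5]]'

```text
time: 30.75
ee_pos: [0.5854, -0.0196, 0.1618]
ee_rot: [-3.142, -0.0, 1.462]
force: [1.8, -1.9, -0.6]
opening: 0.501
```

Request:
step_arm --moves '[[[0.02,0,0],[0,0,0],0.5],[[0,0,0],[0,0,0],0.5]]'

```text
time: 30.95
ee_pos: [0.5854, -0.0193, 0.1618]
ee_rot: [3.142, 0.002, 1.461]
force: [1.0, -4.6, -0.5]
opening: 0.498
```

Request:
step_arm --moves '[[[0.02,0,0],[0,0,0],0.5],[[0,0,0],[0,0,0],0.5]]'

```text
time: 31.15
ee_pos: [0.5854, -0.0192, 0.1618]
ee_rot: [3.142, 0.003, 1.461]
force: [1.9, -6.9, -0.7]
opening: 0.503
```

Run:
```python
from h import *
s,p,R=cur(); print(np.round(w2d(p)*1000,1),RD.T@s['force'],s['opening'])
```

```text
[ 41.1 -64.4 161.8] [ 2.64569899 -6.68737031 -0.7238208 ] 0.5029963425003621
```

The end stop is felt: the knob comes out at y ≈ −74, as specified. I back off 9 mm and lift clear.

Request:
step_arm --moves '[[[-0.08,0,0],[0,0,0],0.5],[[-0.1,0,0],[0,0,0],0.5],[[0,0,-0.3],[0,0,0],0.5],[[0,0,-0.6],[0,0,0],0.5],[[0,0,-0.8],[0,0,0],0.5]]'

```text
time: 31.65
ee_pos: [0.5828, -0.0262, 0.2458]
ee_rot: [-3.137, -0.001, 1.462]
force: [0.1, 0.8, 0.5]
opening: 0.499
```

Request:
step_arm --moves '[[[-0.4,-0.5,-0.7],[0,0,0],0.5],[[-0.4,-0.8,-0.4],[0,0,0],0.5],[[-0.4,-0.8,0],[0,0,0],0.5],[[-0.4,-0.8,0],[0,0,0],0.5],[[0,0,0],[0,0,0],0.5]]'

```text
time: 32.15
ee_pos: [0.4269, -0.0909, 0.3022]
ee_rot: [-3.14, -0.001, 1.459]
force: [0.0, 0.6, 0.3]
opening: 0.499
```

Run:
```python
from h import *
s,p,R=cur(); print(s['time'],p,s['force'])
t=eyes.camera("top"); s2=eyes.camera("scene")
cv2.imwrite("pics/c6.png",np.hstack([cv2.resize(t[115:195,175:260,::-1],(425,400),interpolation=2),cv2.resize(s2[130:210,225:300,::-1],(375,400),interpolation=2)]))
print(proj('top',d2w([.041,-.074,.18])), (proj('top',d2w([.041,-.074,.18]))-[175,115])*5)
```

```text
32.15 [ 0.42690735 -0.09085197  0.30224552] [0.00086666 0.58041473 0.30629109]
[248.74385075 152.23044099] [368.71925376 186.15220496]
```

View pics/c6.png

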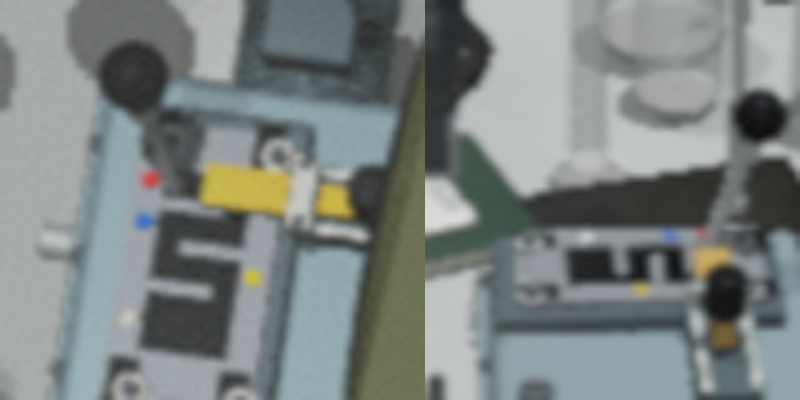

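The brass bar now covers the last bay up to the rod. The knob edge at (368,187) matches the fully-in prediction (369,186). The lever ball at (133,77) is leaning forward and left. One numeric check, then hand in.

Run:
```python
from h import *
b=w2d(ray('top',133/5+175-.4,77/5+115-.4,.206)); print(b*1000,"fore",np.arcsin(b[0]/.205),"side",np.arctan2(b[1],.186))
print(readout.state()['force'],readout.state()['dq']); robot.close_job()
```

```text
[ 71.38022389  36.36418069 206.        ] fore 0.3556462152469833 side 0.19307103025645006
[ 0.33125491 -0.16227104  0.62068468] [ 0.01933523  0.03713746  0.03023223 -0.00962598 -0.00340046  0.00361222]
the job is handed in; nothing more can be done
```

The lever is home in the red-dot pocket and the brass keeper is across behind it. I handed the job in at about 32 s of the 66 s allowed; no verdict was reported.

**Lever:** I gripped the ball and felt it through the gate with small steps. I felt for each wall and tooth except the right wall before the last bay, where I went by the position felt earlier. Felt contacts stayed at about 3–8 N horizontally, with up to 10 N vertically at the wrist. The final top image gives a forward tilt of about 0.36 rad (needs more than 0.234) and a left tilt of about 0.19 rad (needs more than 0.07).

**Keeper:** I pushed it to its end stop, where the force rose from 2 to 7 N. The knob ended at y ≈ −74 by arm position, and the last image agrees, so it travelled the full 40 mm or close to it. The knob was partly hidden by the arm in that picture.

**Clear of everything:** The gripper was released and withdrawn, with the wrist force near zero when I handed in.

**Disagreements and unchecked points:**
- The wrist camera read about 4 mm off the top camera in y. I trusted the top camera and the felt contacts.
- The plate's offset along x felt like about 6.6 mm, against 3–4 mm from the image, probably because the ball sat a little off-centre in the grip.
- I did not re-measure the stopwatch, tin and crucible at the end. The arm kept well clear of them, and I felt no contact.

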